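# Hold down and clamp a block in the bench vise

### The arm

A 7-joint arm with a two-finger parallel gripper is mounted at the origin on the work surface. World frame = base frame: x ahead of the robot, y to its left, z up, the work surface at z = 0. Lengths are in m, angles in rad, forces in N, time in s.
With the tool pointing down it reaches from about 0.425 to 0.925 m from the base axis. Payload 6.8 kg.
Tool frame: the origin (TCP) lies at the very end of the fingers, on their centre line; the grasp point (between the pads) lies 19 mm behind it (bot.grasp_offset is the distance from the TCP to the grasp point, in m); z points along the fingers, y is the direction in which the jaws open and shut (so a half turn about z gives the same grasp; the last joint's range is limited). The gripper opens to 85 mm and grips with 20 to 120 N. Pads are 22 mm wide; open, the fingers measure 114 mm over their backs; the gripper's body (76 mm by 85 mm) begins 54 mm behind the grasp point. The pads swing forward as they close: fully open they stand 13 mm farther back than shut.
Start: joints at [-1.358, 0.477, 0.022, 1.555, -0.011, 1.109, -0.083], TCP at [0.213, 0.641, 0.231] pointing down, gripper open.
Joint ranges: [-2.96, 2.96], [-0.34, 2.1], [-1.41, 1.46], [0.24, 2.44], [-1.37, 4.51], [0.17, 1.92], [-2.96, 2.96]. Speed limits (rad/s): [2.39, 2.39, 3.14, 3.14, 3.14, 3.14, 3.14].

### API

Orientations are given as a unit quaternion [w, x, y, z].
In Python, from station import monitor, cams, bot, finder gives the robot as it stands.
- The arm moves only by the tool jog_arm, never from a script. Its argument "plan" is a list of rows, each an object of numbers: "x", "y", "z": the shift along the tool's x, y, z as a fraction of full scale; "wx", "wy", "wz": the turn, a rotation vector about the tool's x, y, z as a fraction of full scale. A call has 1 to 12 rows; each row is the pose to reach, as a shift and turn from the pose measured when the call began, along the tool's axes at that moment, turning the shorter way round; what a row does not reach only later rows make up. Full scale, the value 1, is 20 cm for a shift and 180 degrees for a turn. A row lasts 1/12 s, in which the tool goes at most 41.7 mm and 7.16 degrees, less where a joint would pass 70% of its speed; a pose out of reach is approached as far as the arm can. A call with a number of a shift or a turn outside -1 to 1 is refused whole. A call with a gripper value outside its range is refused whole. "hand" is the opening, from -1 (shut) to 1 (fully open), set as the call begins (left out, the last holds). The fingers move at their own pace and stop on an object; "grip_force" is the grip in N (left out, the last holds). Time passes only in rows, so rows that repeat a pose let the fingers close. It gives the time, the measured TCP pose, the force and the opening at its end, in the units of the state.
- monitor.get_obs(): the state, without advancing time (a new reading comes with each control period).
- cams.read_camera(name): name is "scene" or "top"; returns the picture (480x640x3 uint8, red, green, blue); there is no depth.
- cams.get_calibration(name): a dict with "fx", "fy", "cx", "cy" (pixels), "extrinsics" (4x4, takes a point from world to camera coordinates). Camera axes: x right, y down, z forward; pixel columns grow to the right and rows downward; lengths in m; the calibration is good to about 2 mm. A picture is of the moment at which its call begins. get_calibration takes no time and is no camera call.
- bot.hand_in(): hands the job in, once; it reports no verdict.
Trained networks look in the newest picture that a camera, given by its name, has taken for a name from the list of things; names that differ only in an ending like _2 or _b are one class to them, and where a whole thing is asked for, a point or a joint stands for the part that bears it (a point fixed in the world has none). Each returns a list of dicts, best first, with "confidence" (0 to 1); they miss things now and then, are a little off and sometimes report something else, mostly with a low value. They report only what shows in the picture. A call takes as long as a camera call. They do not tell look-alikes from the thing itself.
- finder.find_in(camera, target): "bbox" ([left, top, width, height] in pixels, round what is visible of it).
- finder.place_of(camera, target): "location" ([column, row] in pixels: a listed point, or the origin of a listed thing).
The state is a dict: "t": time; "q": joint angles; "joint_vel": joint speeds; "joint_torque": joint torques, N m; "eef_pos": TCP position; "tool_rot": TCP orientation; "contact_force": force on the tool from outside, world axes, zero at the start; "torque": the same for the moment, N m; "gripper_width": opening from 0.0 (shut) to 1.0 (fully open).
Only numpy, scipy, OpenCV 4.12 (cv2) and the standard library are available. Lean on these libraries where they do the work, as an engineer would, in place of code of your own. Each camera call takes 0.05 s, during which the arm holds its last target. There are 200 camera calls.

### The job

Get the aluminium block that lies between the vise jaws ready for filing. First twist the T-handle of the slanting hold-down strut to unlock it, slide the strut gently down until its pad rests on that block, and twist the handle back to lock it in its notch. Then swing the folded crank handle on the flat handwheel right out until it stands up past vertical, wind the wheel clockwise until the jaw grips the block tightly, and let go, leaving the spare block and the tools lying about where they are.

Things in the scene. Friction and masses are not known exactly. Their poses are not given: they have to be found in the camera images.
- vise: The whole vise, fixed to the bench; -x side roughly towards the robot. Origin under the base plate (225 x 450 mm, long along y), z up. Bed top 35 mm up; fixed jaw face at y=+70 mm, moving jaw's face at y=0 at the start (jaw tops 65 mm up); ledge for the spare block at (0, 165), 35 mm up; gearbox 120 mm square at (-30, -165), top 75; column at (-101, 35), 32 x 40, 170 high.
- block_tall: Plain aluminium block 80 x 50 x 62 mm (x, y, z), origin at the centre of its underside. One block lies between the jaws, its 80 mm along them, near (0, 35) mm in the vise's frame with 20 mm slack in all; the other lies on the ledge beyond the fixed jaw. Which is which varies.
- block_low: Plain aluminium block 80 x 50 x 44.7 mm, otherwise as block_tall.
- pad_foot (a point): Centre of the underside of the strut's round rubber pad (28 mm across, face always level). Its z points up along the strut, which leans 30 degrees from vertical, top over to the vise's -x side, no lean in y; the strut slides along this axis. At rod = 0 it is at (-27, 35, 136) mm in the vise's frame.
- strut_grip (a point): Centre of the strut's black T-handle: bar 64 mm long (its x), 16 mm wide (its y, the way to pinch it), 30 mm tall (its z, up along the strut; 176 mm from the pad). At twist = 0 its y is the vise's y. The fixed sleeve (42 mm across) ends 99 mm below this centre at rod = 0.
- rod (a joint): How far the strut is slid out (down), m; starts parked at 0 to 0.005. Slides stiffly (5 N), stays where left, and only when unlocked: its 6 mm cross-pin sits in a notch of a fixed comb below the sleeve. Notches hold it at 0.024, 0.044, 0.064 (each +-0.003), parking notch 0 to 0.006. The pad touches the tall block at 0.045, the low one at 0.065.
- twist (a joint): Twist of the T-handle, rad, seen down the strut from its top: 0 is locked (pin in the notch), it grows anticlockwise; above 0.7 the pin is clear of the comb and the strut can slide; stop at 1.2. Light friction (0.08 N m), stays where left.
- wheel_centre (a point): On the upright axis of the handwheel (steel disc 110 mm across, top face 110 mm above the bench), 134 mm above the bench, the height of the folded crank handle's axis. At (-30, -165) mm in the vise's frame.
- crank_hinge (a point): Hinge of the folding crank handle, 50 mm from the wheel's axis and 134 mm above the bench; at the start on the vise's +x side of the wheel. Turns with the wheel; the hinge pin lies along this point's y axis.
- crank_grip (a point): Centre of the black ball (28 mm across) at the free end of the crank handle, a steel bar 12 mm thick; 146 mm from the hinge. Folded, the bar lies flat across the wheel along this point's x, in a fixed fork 64 mm from the wheel's axis, the ball 96 mm from that axis on the vise's -x side, clear of everything below. This point's y is the hinge direction: pinch the ball along it, lightly (20 N): a hard pinch lets it squirt out as it swings.
- crank (a joint): Fold angle of the crank handle, rad: 0 folded flat, free end rises as it grows, 1.57 upright, 1.7 stop (leaning a little outwards). A stiffish hinge (0.1 N m): the handle stays where it is left, so it can be swung in several bites or pushed the last part.
- wheel (a joint): Turn of the handwheel, rad, clockwise from above, stop at 1.85. It moves the jaw 12.5 mm per rad: the block is gripped at about 1.6 and tightens from there. It cannot turn while the handle lies in the fork. Friction 0.25 N m, stays where left.
- jaw: The moving jaw, 100 x 36 x 31 mm, origin at the centre of its underside. Moved by the wheel only.
- file: bystander: 250 mm flat file with a blue handle, lying on the base plate's far strip
- paste_jar: bystander: small jar, 40 mm across and 45 mm tall, on the base plate beside the column
- chip_brush: bystander: brush
- oil_bottle: bystander: oil bottle, 170 mm tall
- round_bar: bystander: upright steel bar end, 32 mm across, 70 mm tall
There are look-alikes about, which are no part of the job. Leave any yellow look-alike of the block_tall alone. Leave any orange or turquoise look-alike of the block_low alone.

How it is judged:
By the outcome, as a careful person would: the job done as asked, in the order asked, and still so for the second after the job is handed in, with the robot touching nothing.
It also fails if it takes over 58 s, if anything falls off the work surface, if the arm or the gripper's body presses on something with over 40 N, if the wrist force passes 120 N, or if a joint passes its speed limit or range.

## Working session

There is one attempt and no reset: what is moved stays moved. The work goes in short steps, Python scripts to look and compute and a tool call to move; the robot and the scene stay as the last step left them, time stands still between calls to the robot, and variables do not carry over. Pictures are saved under pics/ and viewed, about 8 in all and at most 12, crops included, and the job is handed in when it is done.

Besides the shell and the picture viewer there is one more tool, called after "Emit:" by a JSON object that holds its "api" and its "payload", one argument or row to a line. jog_arm: Moves the arm, as the interface text tells. Shift numbers are shares of 20 cm and turn numbers shares of 180 degrees, none past 1 either way. Its arguments: {"type":"object","properties":{"plan":{"type":"array","items":{"type":"object","properties":{"x":{"type":"number","minimum":-1,"maximum":1},"y":{"type":"number","minimum":-1,"maximum":1},"z":{"type":"number","minimum":-1,"maximum":1},"wx":{"type":"number","minimum":-1,"maximum":1},"wy":{"type":"number","minimum":-1,"maximum":1},"wz":{"type":"number","minimum":-1,"maximum":1}}}},"hand":{"type":"number"},"grip_force":{"type":"number"}},"required":["plan"]}

```bash
ls; mkdir -p pics; cat > h.py <<'E'
import numpy as np, cv2
from station import monitor, cams, bot, finder
def cal(n):
    c=cams.get_calibration(n); K=np.array([[c['fx'],0,c['cx']],[0,c['fy'],c['cy']],[0,0,1.]]); return K,np.array(c['extrinsics'])
def proj(n,P):
    K,E=cal(n); p=(E[:3,:3]@np.atleast_2d(P).T+E[:3,3:]); p=K@p; return (p[:2]/p[2]).T
def ray(n,uv):
    K,E=cal(n); R=E[:3,:3]; d=R.T@np.linalg.inv(K)@np.array([*uv,1]); return -R.T@E[:3,3], d/np.linalg.norm(d)
def onz(n,uv,z):
    o,d=ray(n,uv); return o+d*(z-o[2])/d[2]
def snap(n,f,crop=None,s=1):
    im=cams.read_camera(n)[:,:,::-1].copy()
    if crop: x,y,w,h=crop; im=im[y:y+h,x:x+w]
    if s!=1: im=cv2.resize(im,None,fx=s,fy=s,interpolation=cv2.INTER_CUBIC)
    cv2.imwrite('pics/'+f,im); return im
E
python3 - <<'E'
from h import *
a=snap('scene','s0.png');b=snap('top','t0.png')
for c in('scene','top'):
    K,E=cal(c);print(c,K[0,0],(-E[:3,:3].T@E[:3,3]).round(3),E[2,:3].round(2))
    for t in ['vise','block_tall','block_low','pad_foot','strut_grip','wheel_centre','crank_hinge','crank_grip','jaw']:
        print(t,[(np.round(d['location']).tolist(),round(d['confidence'],2)) for d in finder.place_of(c,t)[:3]])
o=monitor.get_obs();print(o)
E
```

```text
pics
scene 520.822310218413 [1.099 0.684 0.874] [-0.49 -0.62 -0.61]
vise [([328.0, 311.0], 0.79)]
block_tall [([241.0, 341.0], 0.73), ([423.0, 283.0], 0.71), ([336.0, 310.0], 0.64)]
block_low [([374.0, 345.0], 0.7), ([430.0, 422.0], 0.66), ([322.0, 434.0], 0.66)]
pad_foot [([351.0, 271.0], 0.76), ([332.0, 312.0], 0.42)]
strut_grip [([382.0, 199.0], 0.58)]
wheel_centre [([302.0, 226.0], 0.66)]
crank_hinge [([285.0, 232.0], 0.84)]
crank_grip [([334.0, 208.0], 0.89)]
jaw [([325.0, 296.0], 0.69), ([406.0, 331.0], 0.34)]
top 452.4273686049444 [0.478 0.007 1.248] [ 0.06 -0.02 -1.  ]
vise [([297.0, 241.0], 0.79), ([359.0, 294.0], 0.69)]
block_tall [([316.0, 166.0], 0.87), ([273.0, 327.0], 0.77), ([286.0, 240.0], 0.74)]
block_low [([218.0, 172.0], 0.63), ([175.0, 229.0], 0.58), ([239.0, 231.0], 0.57)]
pad_foot [([287.0, 246.0], 0.76), ([298.0, 241.0], 0.52)]
strut_grip [([276.0, 280.0], 0.65)]
wheel_centre [([363.0, 253.0], 0.58)]
crank_hinge [([368.0, 236.0], 0.88)]
crank_grip [([298.0, 240.0], 0.31)]
jaw [([306.0, 241.0], 0.7), ([460.0, 208.0], 0.65)]
{'t': 1.0, 'q': array([-1.35810828,  0.4770119 ,  0.02241216,  1.55540875, -0.0115368 ,
        1.10928442, -0.08308107]), 'joint_vel': array([-0.00178564,  0.00014135,  0.00051503,  0.00222917, -0.00028609,
        0.00064875, -0.00010564]), 'joint_torque': array([-6.51538649e-04, -5.96335745e+01,  1.60656217e+00, -2.81549853e+01,
        1.26848483e-02,  1.97063127e-03, -3.05922174e-05]), 'eef_pos': array([0.21283293, 0.64058434, 0.23129644]), 'tool_rot': array([-1.95677326e-05,  1.59721725e-01,  9.87162079e-01,  9.71352897e-06]), 'contact_force': array([-0.05388285, -0.12952611, -0.64039511]), 'torque': array([-0.03273274,  0.01059611, -0.02913016]), 'gripper_width': 1.0017359366263336}
```

View pics/s0.png

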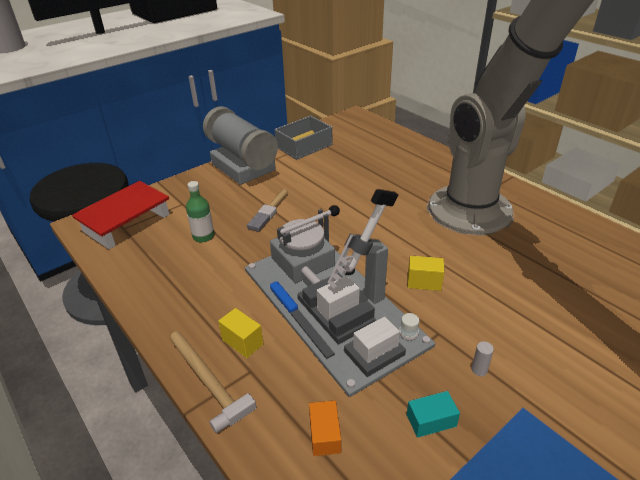

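View pics/t0.png

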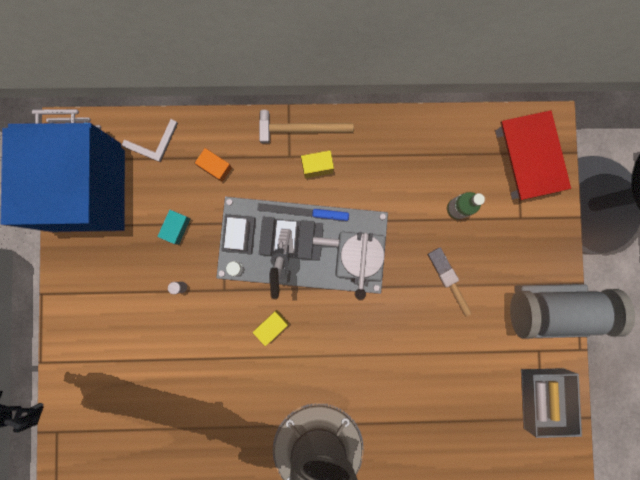

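```bash
python3 - <<'E'
from h import *
a=cv2.imread('pics/s0.png')[180:400,230:450];b=cv2.imread('pics/t0.png')[190:310,205:405]
cv2.imwrite('pics/s1.png',cv2.resize(a,(800,800),interpolation=cv2.INTER_CUBIC)[:600] if 0 else cv2.resize(a,(600,600),interpolation=cv2.INTER_CUBIC))
cv2.imwrite('pics/t1.png',cv2.resize(b,(800,480),interpolation=cv2.INTER_CUBIC))
E
```

```text
(no output)
```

View pics/s1.png

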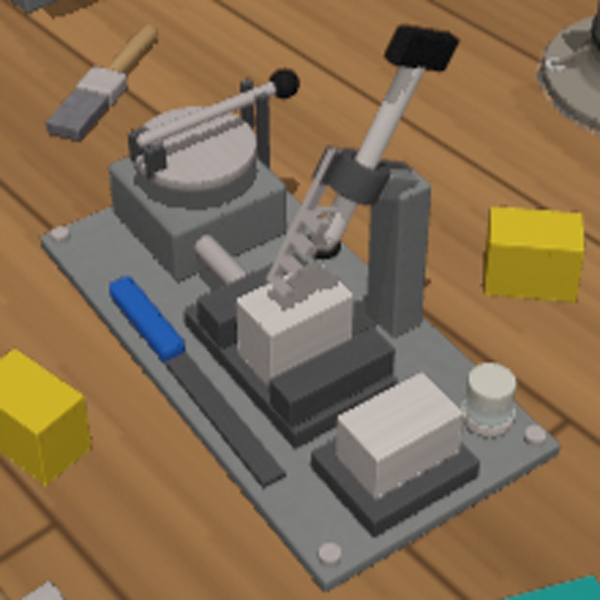

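View pics/t1.png

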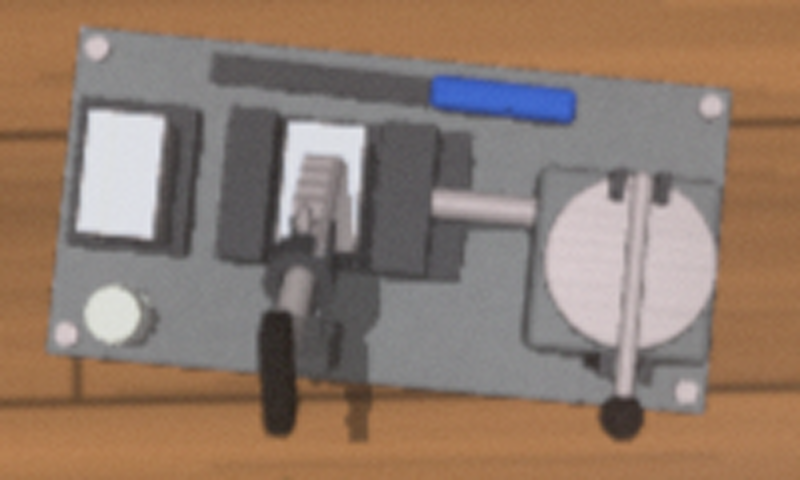

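```bash
cat > fit.py <<'E'
from h import *
from scipy.optimize import least_squares
T=lambda u,v:(205+u/4-.37,190+v/4-.37)
S=lambda u,v:(230+u/2.727-.3,180+v/2.727-.3)
c=[(.1125,.225),(.1125,-.225),(-.1125,-.225),(-.1125,.225)]
obs=[('top',T(80,28),(*c[0],'t')),('top',T(731,90),(*c[1],'t')),('top',T(704,410),(*c[2],'t')),('top',T(48,352),(*c[3],'t')),
('scene',S(42,240),(*c[1],'t')),('scene',S(325,580),(*c[0],'t')),('scene',S(558,446),(*c[3],'t')),
('top',(368,236),(.02,-.165,.134)),('scene',(285,232),(.02,-.165,.134)),
('top',T(622,417),(-.126,-.165,.134)),('scene',S(285,83),(-.126,-.165,.134)),
('top',T(631,263),(-.03,-.165,.110)),
('scene',(351,271),(-.027,.035,.136)),('top',(287,246),(-.027,.035,.136)),
('top',(276,280),(-.115,.035,.2884)),('scene',(382,199),(-.115,.035,.2884)),
]
def W(p,q):
    z=p[3] if q[2]=='t' else q[2]; cc,s=np.cos(p[2]),np.sin(p[2])
    return np.array([p[0]+cc*q[0]-s*q[1],p[1]+s*q[0]+cc*q[1],z])
def res(p): return np.concatenate([proj(n,W(p,q))[0]-uv for n,uv,q in obs])
if __name__=='__main__':
    r=least_squares(res,[.5,.05,-.1,.008],loss='soft_l1',x_scale=[.01,.01,.01,.005])
    print(r.x);
    for o,e in zip(obs,r.fun.reshape(-1,2)): print(o[0],o[2],e.round(1))
    np.save('p.npy',r.x)
    # block corners
    for h in(.062,.0447):
        for y in (.035,.165):
            print(h,y,[(proj('scene',W(r.x,(a,y+b,.035+h)))[0]-[230,180]).dot(np.eye(2)*2.727).round().tolist() for a in(-.04,.04) for b in(-.025,.025)])
E
python3 fit.py
```

```text
[ 0.55722103  0.03413506 -0.10813205  0.0163755 ]
top (0.1125, 0.225, 't') [-2.1 -3.3]
top (0.1125, -0.225, 't') [-1.1 -4.1]
top (-0.1125, -0.225, 't') [-0.9 -2.2]
top (-0.1125, 0.225, 't') [-2.4 -2.1]
scene (0.1125, -0.225, 't') [-3.2 -0.4]
scene (0.1125, 0.225, 't') [-0.9  3.2]
scene (-0.1125, 0.225, 't') [0.8 0.1]
top (0.02, -0.165, 0.134) [-0.9  0.4]
scene (0.02, -0.165, 0.134) [-2.  -3.3]
top (-0.126, -0.165, 0.134) [2.1 1.6]
scene (-0.126, -0.165, 0.134) [-0.1 -2.2]
top (-0.03, -0.165, 0.11) [1.9 1.4]
scene (-0.027, 0.035, 0.136) [-1.7 -4.3]
top (-0.027, 0.035, 0.136) [-2.4  2.1]
top (-0.115, 0.035, 0.2884) [0.5 6.1]
scene (-0.115, 0.035, 0.2884) [ 3.3 -5.4]
0.062 0.035 [[320.0, 250.0], [357.0, 285.0], [237.0, 289.0], [273.0, 326.0]]
0.062 0.165 [[421.0, 345.0], [464.0, 386.0], [335.0, 390.0], [377.0, 434.0]]
0.0447 0.035 [[319.0, 265.0], [356.0, 300.0], [238.0, 305.0], [273.0, 342.0]]
0.0447 0.165 [[420.0, 361.0], [463.0, 402.0], [335.0, 406.0], [376.0, 450.0]]
```

```bash
python3 - <<'E'
from fit import *
def tri(a,b):
    o1,d1=ray('scene',a);o2,d2=ray('top',b)
    s=np.linalg.lstsq(np.c_[d1,-d2],o2-o1,rcond=None)[0];p1=o1+s[0]*d1;p2=o2+s[1]*d2
    return ((p1+p2)/2).round(4),np.linalg.norm(p1-p2).round(4)
n=lambda t:(S,T)
for nm,a,b in [('c++',S(325,580),T(80,28)),('c+-',S(42,240),T(731,90)),('c-+',S(558,446),T(48,352)),('hinge',(285,232),(368,236)),('ball',S(285,83),T(622,417)),('strut',(382,199),(276,280)),('strut2',S(422,48),T(278,372)),('pad',(351,271),(287,246)),('spare+-',S(420,375),T(165,113)),
 ('sp++',S(337,425),T(87,108)),('sp-+',S(412,375),T(77,234))]: print(nm,*tri(a,b))
for c in('scene','top'): print(cal(c)[0],cal(c)[1])
o=monitor.get_obs()
print(proj('scene',[[0,0,0],[0.213,.64,.23]]),proj('top',[[0,0,0],[0.213,.64,.23]]))
E
```

```text
c++ [0.6851 0.2402 0.0131] 0.0013
c+- [ 0.6344 -0.206   0.0061] 0.0008
c-+ [0.4642 0.265  0.0081] 0.0009
hinge [ 0.558  -0.1333  0.1231] 0.0076
ball [ 0.4179 -0.1115  0.1317] 0.0
strut [0.4588 0.0834 0.2817] 0.0016
strut2 [0.454  0.0865 0.2853] 0.0001
pad [0.5356 0.0706 0.124 ] 0.0116
spare+- [0.5918 0.1904 0.1197] 0.0607
sp++ [0.6286 0.2093 0.1078] 0.0286
sp-+ [0.5522 0.2128 0.1086] 0.0374
[[520.82231022   0.         320.56709554]
 [  0.         520.82231022 231.76100259]
 [  0.           0.           1.        ]] [[-0.76946162  0.63825728 -0.0235895   0.42944667]
 [ 0.40462823  0.45856418 -0.79119838 -0.06701767]
 [-0.49417083 -0.61834177 -0.61110445  1.50034586]
 [ 0.          0.          0.          1.        ]]
[[452.4273686    0.         320.7266485 ]
 [  0.         452.4273686  245.14641998]
 [  0.           0.           1.        ]] [[-0.02088884 -0.99956978  0.02058919 -0.00847925]
 [-0.99826438  0.01971852 -0.05549245  0.54663838]
 [ 0.05506259 -0.02171263 -0.9982468   1.21919707]
 [ 0.          0.          0.          1.        ]]
[[469.64299244 208.49683575]
 [726.05074782 311.00895594]] [[317.58011341 447.99645177]
 [ 23.86008458 398.11839658]]
```

```bash
cat > fit2.py <<'E'
from fit import *
def W2(p,q):
    if q[2]=='t': q=(q[0]+p[4],q[1]+p[5],'t')
    return W(p,q)
obs[14]=('top',T(278,372),obs[14][2]); obs[15]=('scene',S(422,48),obs[15][2])
def res2(p): return np.concatenate([proj(n,W2(p,q))[0]-uv for n,uv,q in obs])
if __name__=='__main__':
    r=least_squares(res2,[.56,.03,-.11,.008,-.01,0],loss='soft_l1',x_scale=[.01,.01,.01,.005,.01,.01])
    print(r.x.round(4)); np.save('p.npy',r.x)
    for o,e in zip(obs,r.fun.reshape(-1,2)): print(o[0],o[2],e.round(1))
    for h in(.062,.0447):
        for y in (.035,.165):
            print(h,y,[((proj('scene',W(r.x,(a,y+b,.035+h)))[0]-[230,180])*2.727).round().tolist() for a in(-.04,.04) for b in(-.025,.025)])
    K=lambda q:((proj('scene',W(r.x,q))[0]-[230,180])*2.727).round().tolist()
    print('column top',[K((-.101+a,.035+b,.17)) for a in(-.016,.016) for b in (-.02,.02)])
    print('fixed jaw',[K((a,b,.065)) for a in(-.05,.05) for b in (.07,)])
E
python3 fit2.py
```

```text
[ 0.5624  0.0387 -0.1149  0.008  -0.0123 -0.0106]
top (0.1125, 0.225, 't') [ 0.5 -0.4]
top (0.1125, -0.225, 't') [ 0.4 -0.2]
top (-0.1125, -0.225, 't') [0.1 1.2]
top (-0.1125, 0.225, 't') [-0.2  0.3]
scene (0.1125, -0.225, 't') [-0.6 -0.7]
scene (0.1125, 0.225, 't') [-0.3  2. ]
scene (-0.1125, 0.225, 't') [0.9 0. ]
top (0.02, -0.165, 0.134) [-2.8 -1.2]
scene (0.02, -0.165, 0.134) [-2.3 -1.8]
top (-0.126, -0.165, 0.134) [-0.2 -0.1]
scene (-0.126, -0.165, 0.134) [ 0.1 -0.6]
top (-0.03, -0.165, 0.11) [-0.1 -0.2]
scene (-0.027, 0.035, 0.136) [-2.2 -2. ]
top (-0.027, 0.035, 0.136) [-4.3 -0.1]
top (-0.115, 0.035, 0.2884) [-0.1  0.9]
scene (-0.115, 0.035, 0.2884) [ 0.8 -1.6]
0.062 0.035 [[319.0, 256.0], [356.0, 291.0], [236.0, 295.0], [271.0, 332.0]]
0.062 0.165 [[419.0, 352.0], [463.0, 394.0], [333.0, 398.0], [374.0, 442.0]]
0.0447 0.035 [[319.0, 271.0], [355.0, 307.0], [236.0, 310.0], [271.0, 348.0]]
0.0447 0.165 [[418.0, 368.0], [461.0, 410.0], [332.0, 414.0], [374.0, 458.0]]
column top [[402.0, 154.0], [433.0, 180.0], [370.0, 169.0], [401.0, 195.0]]
fixed jaw [[372.0, 322.0], [268.0, 375.0]]
```

```bash
python3 - <<'E'
from fit2 import *
p=np.load('p.npy');im=cv2.imread('pics/s0.png');k=6;x0,y0=305,265
c=cv2.resize(im[y0:y0+110,x0:x0+115],None,fx=k,fy=k,interpolation=cv2.INTER_CUBIC)[:600]
tm=cv2.imread('pics/t0.png');
def dr(cy,cx,h,col):
    P=[W(p,(cx+a*.04,cy+b*.025,.035+z)) for z in(0,h) for a,b in((-1,-1),(1,-1),(1,1),(-1,1))]
    q=((proj('scene',P)-[x0,y0])*k+k/2).astype(int)
    for i in range(4):
        for a,b in((i+4,(i+1)%4+4),(i,i+4)): cv2.line(c,tuple(map(int,q[a])),tuple(map(int,q[b])),col,1)
# block footprints from top-view corners at given h
for nm,uv in (('jaw',[(285,120),(368,125)]),('spare',[(87,108),(165,113)])):
  for h,col in ((.062,(0,0,255)),(.0447,(255,0,0))):
    m=np.mean([onz('top',T(*u),.035+h) for u in uv],0)[:2]-p[:2]
    R=np.array([[np.cos(p[2]),np.sin(p[2])],[-np.sin(p[2]),np.cos(p[2])]]);v=R@m
    print(nm,h,v); dr(v[1],v[0]-.04,h,col)
cv2.imwrite('pics/w.png',c)
E
```

```text
jaw 0.062 [0.04099341 0.03507177]
jaw 0.0447 [0.04281102 0.03621366]
spare 0.062 [0.03637784 0.16270386]
spare 0.0447 [0.03812605 0.16576484]
```

View pics/w.png

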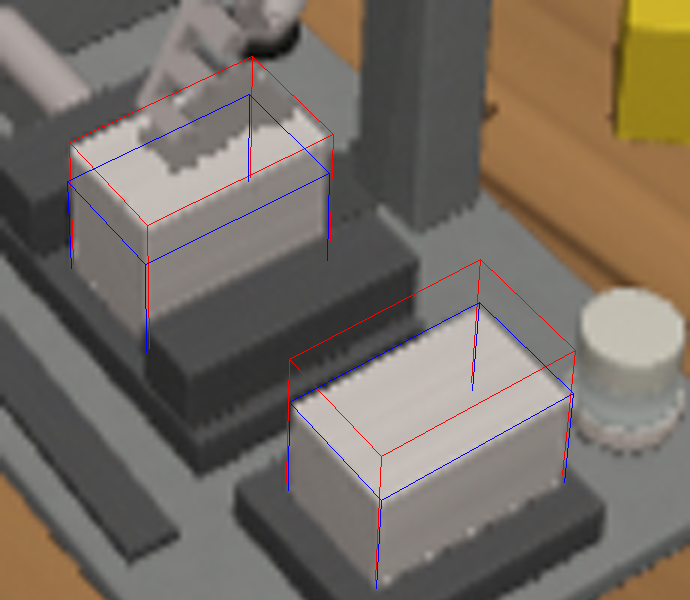

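```bash
cat > m.py <<'E'
from h import *
from scipy.spatial.transform import Rotation as Ro
P=np.load('p.npy'); V=Ro.from_euler('z',P[2])
org=np.array([P[0],P[1],0])
def w(q): return org+V.apply(q)
def cur():
    o=monitor.get_obs(); q=o['tool_rot']; return np.array(o['eef_pos']),Ro.from_quat([*q[1:],q[0]]),o
def frame(z,y):  # vise-frame tool z and y
    z=np.array(z)/np.linalg.norm(z); y=np.array(y)-np.dot(y,z)*z; y/=np.linalg.norm(y)
    return V*Ro.from_matrix(np.c_[np.cross(y,z),y,z])
def rel(pos,R,lab=''):
    p,C,o=cur(); s=C.inv().apply(pos-p)/.2; r=(C.inv()*R).as_rotvec()/np.pi
    print(lab,'shift',s.round(4),'turn',r.round(4),'| deg',np.round(np.linalg.norm(r)*180,1))
def st():
    p,C,o=cur(); print('t',round(o['t'],2),'tcp vise(mm)',(V.inv().apply(p-org)*1000).round(1),'F',np.round(o['contact_force'],1),'M',np.round(o['torque'],2),'gw',round(o['gripper_width'],3),'q',o['q'].round(2))
D=np.array([.5,0,-np.sqrt(.75)])
grip=lambda r:np.array([-.115,.035,.2884])+r*D
RS=frame(D,[0,1,0])
def strut(r,back=0,twist=0): # tcp pose
    return w(grip(r)+(.019-back)*D), RS*Ro.from_rotvec([0,0,-twist])
E
python3 -c "
from m import *
st()
p,R=strut(.002,.09);print(p);rel(p,R,'pre')
p,R=strut(.002);print(p)
rel(np.array([.35,.4,.42]),R,'via')"
```

```text
t 1.0 tcp vise(mm) [-416.3  557.9  231.3] F [-0.1 -0.1 -0.6] M [-0.03  0.01 -0.03] gw 1.002 q [-1.36  0.48  0.02  1.56 -0.01  1.11 -0.08]
[0.41792664 0.09056918 0.34815575]
pre shift [-1.8403 -2.2864 -0.5844] turn [-0.0172 -0.1661 -0.064 ] | deg 32.2
[0.46262999 0.08541066 0.27021347]
via shift [-1.0301 -0.9253 -0.9436] turn [-0.0172 -0.1661 -0.064 ] | deg 32.2
```

Emit:
{"api": "jog_arm", "payload": {
  "plan": [
    {"x": -0.1,"y": -0.1,"z": -0.15},
    {"x": -0.25,"y": -0.25,"z": -0.3,"wy": -0.03,"wz": -0.01},
    {"x": -0.4,"y": -0.4,"z": -0.45,"wy": -0.06,"wz": -0.02},
    {"x": -0.55,"y": -0.55,"z": -0.6,"wx": -0.01,"wy": -0.09,"wz": -0.04},
    {"x": -0.7,"y": -0.7,"z": -0.75,"wx": -0.015,"wy": -0.12,"wz": -0.05},
    {"x": -0.85,"y": -0.85,"z": -0.85,"wx": -0.017,"wy": -0.15,"wz": -0.06},
    {"x": -1,"y": -0.95,"z": -0.9,"wx": -0.0172,"wy": -0.1661,"wz": -0.064},
    {"x": -1,"y": -1,"z": -0.9,"wx": -0.0172,"wy": -0.1661,"wz": -0.064}
  ],
  "hand": 1
}}

```text
invalid input at $.plan[0]: expected keys x, y, z, wx, wy, wz
```

```bash
python3 -c "
from m import *
st()
p,R=strut(.002,.09);rel(p,R,'pre')
p,R=strut(.002,.13);rel(p,R,'pre2')"
```

```text
t 1.0 tcp vise(mm) [-416.3  557.9  231.3] F [-0.1 -0.1 -0.6] M [-0.03  0.01 -0.03] gw 1.002 q [-1.36  0.48  0.02  1.56 -0.01  1.11 -0.08]
pre shift [-1.8403 -2.2864 -0.5844] turn [-0.0172 -0.1661 -0.064 ] | deg 32.2
pre2 shift [-1.7424 -2.3068 -0.7576] turn [-0.0172 -0.1661 -0.064 ] | deg 32.2
```

All six keys are needed in each row.

Emit:
{"api": "jog_arm", "payload": {
  "plan": [
    {"x": -0.1,"y": -0.1,"z": -0.15,"wx": 0,"wy": 0,"wz": 0},
    {"x": -0.25,"y": -0.25,"z": -0.3,"wx": 0,"wy": -0.03,"wz": -0.01},
    {"x": -0.4,"y": -0.4,"z": -0.45,"wx": 0,"wy": -0.06,"wz": -0.02},
    {"x": -0.55,"y": -0.55,"z": -0.6,"wx": -0.01,"wy": -0.09,"wz": -0.04},
    {"x": -0.7,"y": -0.7,"z": -0.75,"wx": -0.015,"wy": -0.12,"wz": -0.05},
    {"x": -0.85,"y": -0.85,"z": -0.85,"wx": -0.017,"wy": -0.15,"wz": -0.06},
    {"x": -1,"y": -0.95,"z": -0.9,"wx": -0.0172,"wy": -0.1661,"wz": -0.064},
    {"x": -1,"y": -1,"z": -0.9,"wx": -0.0172,"wy": -0.1661,"wz": -0.064}
  ],
  "hand": 1
}}

```text
t: 1.67
eef_pos: [0.3364, 0.3925, 0.4097]
tool_rot: [0.26, 0.053, 0.964, -0.015]
contact_force: [0.2, -0.0, 0.4]
gripper_width: 1.004
```

```bash
python3 -c "
from m import *
st()
p,R=strut(.002,.09);rel(p,R,'pre')
p,R=strut(.002,.13);rel(p,R,'pre2')"
```

```text
t 1.67 tcp vise(mm) [-265.1  325.6  409.7] F [ 0.2 -0.   0.4] M [ 0.06  0.5  -0.  ] gw 1.004 q [-1.42 -0.03  0.11  1.89  0.56  1.25 -0.03]
pre shift [-0.3378 -1.4559  0.5534] turn [0.0007 0.0008 0.0016] | deg 0.3
pre2 shift [-0.3383 -1.4555  0.3534] turn [0.0007 0.0008 0.0016] | deg 0.3
```

Emit:
{"api": "jog_arm", "payload": {
  "plan": [
    {"x": -0.05,"y": -0.15,"z": 0,"wx": 0,"wy": 0,"wz": 0},
    {"x": -0.1,"y": -0.3,"z": 0.02,"wx": 0,"wy": 0,"wz": 0},
    {"x": -0.15,"y": -0.5,"z": 0.06,"wx": 0,"wy": 0,"wz": 0},
    {"x": -0.2,"y": -0.7,"z": 0.1,"wx": 0,"wy": 0,"wz": 0},
    {"x": -0.26,"y": -0.85,"z": 0.15,"wx": 0,"wy": 0,"wz": 0},
    {"x": -0.3,"y": -1,"z": 0.2,"wx": 0,"wy": 0,"wz": 0},
    {"x": -0.3,"y": -1,"z": 0.2,"wx": 0,"wy": 0,"wz": 0}
  ]
}}

```text
t: 2.25
eef_pos: [0.3876, 0.1792, 0.4026]
tool_rot: [0.258, 0.057, 0.964, -0.018]
contact_force: [-1.0, -1.2, -0.8]
gripper_width: 1.001
```

```bash
python3 -c "
from m import *
st()
p,R=strut(.002,.09);rel(p,R,'pre')
p,R=strut(.002,.0);rel(p,R,'gr')"
```

```text
t 2.25 tcp vise(mm) [-189.8  119.6  402.6] F [-1.  -1.2 -0.8] M [0.01 0.61 0.02] gw 1.001 q [-1.2  -0.34  0.19  2.14  0.59  1.16  0.25]
pre shift [-0.0388 -0.4203  0.3394] turn [-0.0024 -0.0002 -0.0002] | deg 0.4
gr shift [-0.039  -0.4169  0.7894] turn [-0.0024 -0.0002 -0.0002] | deg 0.4
```

Emit:
{"api": "jog_arm", "payload": {
  "plan": [
    {"x": -0.01,"y": -0.1,"z": 0.12,"wx": 0,"wy": 0,"wz": 0},
    {"x": -0.02,"y": -0.22,"z": 0.25,"wx": 0,"wy": 0,"wz": 0},
    {"x": -0.03,"y": -0.34,"z": 0.36,"wx": 0,"wy": 0,"wz": 0},
    {"x": -0.039,"y": -0.418,"z": 0.45,"wx": -0.0024,"wy": 0,"wz": 0},
    {"x": -0.039,"y": -0.418,"z": 0.48,"wx": -0.0024,"wy": 0,"wz": 0},
    {"x": -0.039,"y": -0.418,"z": 0.48,"wx": -0.0024,"wy": 0,"wz": 0},
    {"x": -0.039,"y": -0.418,"z": 0.48,"wx": -0.0024,"wy": 0,"wz": 0}
  ],
  "hand": -0.1
}}

```text
t: 2.83
eef_pos: [0.432, 0.0901, 0.3244]
tool_rot: [0.258, 0.056, 0.964, -0.014]
contact_force: [-0.0, 0.0, 0.0]
gripper_width: 0.449
```

```bash
python3 -c "
from m import *
st()
p,R=strut(.002,.0);rel(p,R,'gr')
im=snap('top','t2.png',(190,200,220,165),1)
im2=snap('scene','s2.png',(230,120,220,165),1)
cv2.imwrite('pics/c2.png',cv2.resize(np.hstack([im,im2]),(800,300)))
"
```

```text
t 2.83 tcp vise(mm) [-135.5   36.1  324.4] F [-0.  0.  0.] M [0.08 0.53 0.03] gw 0.449 q [-0.95 -0.31  0.27  2.3   0.61  0.85  0.44]
gr shift [ 0.0012 -0.0058  0.3119] turn [ 0.0002 -0.     -0.0001] | deg 0.1
```

View pics/c2.png

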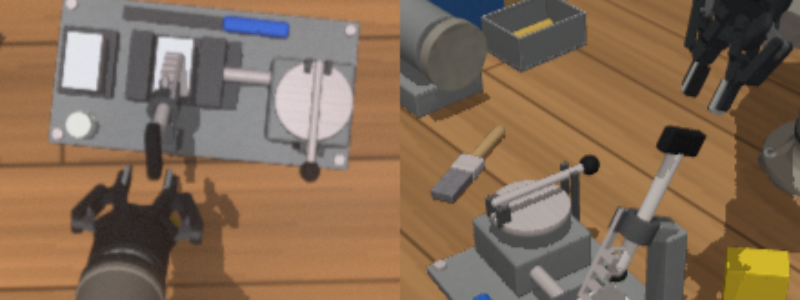

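Emit:
{"api": "jog_arm", "payload": {
  "plan": [
    {"x": 0,"y": -0.006,"z": 0.08,"wx": 0,"wy": 0,"wz": 0},
    {"x": 0,"y": -0.006,"z": 0.16,"wx": 0,"wy": 0,"wz": 0},
    {"x": 0,"y": -0.006,"z": 0.24,"wx": 0,"wy": 0,"wz": 0},
    {"x": 0.001,"y": -0.006,"z": 0.3,"wx": 0,"wy": 0,"wz": 0},
    {"x": 0.001,"y": -0.006,"z": 0.312,"wx": 0,"wy": 0,"wz": 0},
    {"x": 0.001,"y": -0.006,"z": 0.312,"wx": 0,"wy": 0,"wz": 0}
  ]
}}

```text
t: 3.43
eef_pos: [0.4629, 0.0871, 0.2708]
tool_rot: [0.259, 0.054, 0.964, -0.014]
contact_force: [0.3, 0.9, 0.1]
gripper_width: 0.451
```

Emit:
{"api": "jog_arm", "payload": {
  "plan": [
    {"x": 0,"y": 0,"z": 0,"wx": 0,"wy": 0,"wz": 0},
    {"x": 0,"y": 0,"z": 0,"wx": 0,"wy": 0,"wz": 0},
    {"x": 0,"y": 0,"z": 0,"wx": 0,"wy": 0,"wz": 0},
    {"x": 0,"y": 0,"z": 0,"wx": 0,"wy": 0,"wz": 0},
    {"x": 0,"y": 0,"z": 0,"wx": 0,"wy": 0,"wz": 0},
    {"x": 0,"y": 0,"z": 0,"wx": 0,"wy": 0,"wz": 0}
  ],
  "hand": -1,
  "grip_force": 40
}}

```text
t: 3.93
eef_pos: [0.4631, 0.0873, 0.2713]
tool_rot: [0.259, 0.054, 0.964, -0.014]
contact_force: [-1.0, -0.1, 2.0]
gripper_width: 0.185
```

```bash
python3 -c "
from m import *
st()
p,R=strut(.002,.0);rel(p,R,'gr')
im=snap('top','t2.png',(190,200,220,165),1)
im2=snap('scene','s2.png',(230,120,220,165),1)
cv2.imwrite('pics/c3.png',cv2.resize(np.hstack([im,im2]),(800,300)))
"
```

```text
t 3.93 tcp vise(mm) [-104.3   36.9  271.3] F [-1.  -0.1  2. ] M [-0.1   0.47  0.03] gw 0.185 q [-0.92 -0.18  0.35  2.34  0.66  0.66  0.43]
gr shift [ 0.0038 -0.0097  0.0043] turn [0.0009 0.0004 0.0007] | deg 0.2
```

View pics/c3.png

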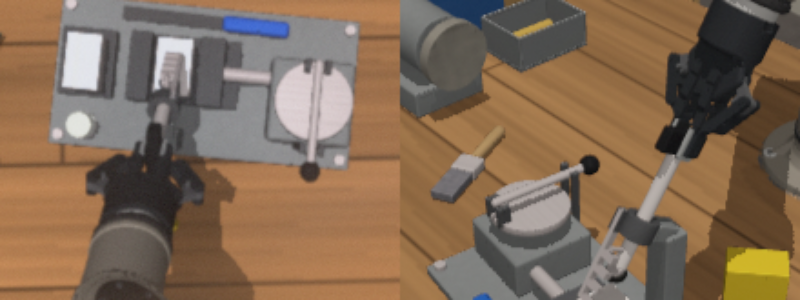

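Emit:
{"api": "jog_arm", "payload": {
  "plan": [
    {"x": 0,"y": 0,"z": 0,"wx": 0,"wy": 0,"wz": -0.02},
    {"x": 0,"y": 0,"z": 0,"wx": 0,"wy": 0,"wz": -0.05},
    {"x": 0,"y": 0,"z": 0,"wx": 0,"wy": 0,"wz": -0.08},
    {"x": 0,"y": 0,"z": 0,"wx": 0,"wy": 0,"wz": -0.11},
    {"x": 0,"y": 0,"z": 0,"wx": 0,"wy": 0,"wz": -0.14},
    {"x": 0,"y": 0,"z": 0,"wx": 0,"wy": 0,"wz": -0.17},
    {"x": 0,"y": 0,"z": 0,"wx": 0,"wy": 0,"wz": -0.2},
    {"x": 0,"y": 0,"z": 0,"wx": 0,"wy": 0,"wz": -0.23},
    {"x": 0,"y": 0,"z": 0,"wx": 0,"wy": 0,"wz": -0.26},
    {"x": 0,"y": 0,"z": 0,"wx": 0,"wy": 0,"wz": -0.29},
    {"x": 0,"y": 0,"z": 0,"wx": 0,"wy": 0,"wz": -0.31},
    {"x": 0,"y": 0,"z": 0,"wx": 0,"wy": 0,"wz": -0.31}
  ]
}}

```text
t: 5.03
eef_pos: [0.463, 0.0867, 0.2711]
tool_rot: [0.222, -0.404, 0.877, -0.134]
contact_force: [-0.8, -2.4, 2.9]
gripper_width: 0.181
```

```bash
cat >> m.py <<'E'
def ss():
    st(); p,C,o=cur(); a=V.inv().apply(p-org)-grip(0)-.019*D; ax=a@D
    print('axial r(mm)',round(ax*1000,1),'lateral',((a-ax*D)*1000).round(1),'twist',np.round((RS.inv()*C).as_rotvec(),3),'Fax',round(float(V.inv().apply(o['contact_force'])@D),1))
E
python3 -c "
from m import *
ss()"
```

```text
t 5.03 tcp vise(mm) [-104.3   36.3  271.1] F [-0.8 -2.4  2.9] M [-0.64  0.35 -0.33] gw 0.181 q [-1.06 -0.21  0.47  2.34  0.7   0.68  1.36]
axial r(mm) 1.4 lateral [0.6 1.3 0.3] twist [-0.001 -0.001 -0.978] Fax -2.7
```

Emit:
{"api": "jog_arm", "payload": {
  "plan": [
    {"x": 0,"y": 0,"z": 0.01,"wx": 0,"wy": 0,"wz": 0},
    {"x": 0,"y": 0,"z": 0.025,"wx": 0,"wy": 0,"wz": 0},
    {"x": 0,"y": 0,"z": 0.04,"wx": 0,"wy": 0,"wz": 0},
    {"x": 0,"y": 0,"z": 0.055,"wx": 0,"wy": 0,"wz": 0},
    {"x": 0,"y": 0,"z": 0.07,"wx": 0,"wy": 0,"wz": 0},
    {"x": 0,"y": 0,"z": 0.085,"wx": 0,"wy": 0,"wz": 0},
    {"x": 0,"y": 0,"z": 0.1,"wx": 0,"wy": 0,"wz": 0},
    {"x": 0,"y": 0,"z": 0.115,"wx": 0,"wy": 0,"wz": 0},
    {"x": 0,"y": 0,"z": 0.13,"wx": 0,"wy": 0,"wz": 0},
    {"x": 0,"y": 0,"z": 0.145,"wx": 0,"wy": 0,"wz": 0},
    {"x": 0,"y": 0,"z": 0.16,"wx": 0,"wy": 0,"wz": 0},
    {"x": 0,"y": 0,"z": 0.17,"wx": 0,"wy": 0,"wz": 0}
  ]
}}

```text
t: 6.03
eef_pos: [0.48, 0.0846, 0.2413]
tool_rot: [0.222, -0.404, 0.877, -0.134]
contact_force: [-1.8, -1.6, 2.7]
gripper_width: 0.181
```

```bash
python3 -c "
from m import *
ss()"
```

```text
t 6.03 tcp vise(mm) [-87.1  36.2 241.3] F [-1.8 -1.6  2.7] M [-0.51  0.38 -0.29] gw 0.181 q [-1.05 -0.12  0.52  2.36  0.72  0.56  1.36]
axial r(mm) 35.7 lateral [0.5 1.2 0.3] twist [-0.001 -0.001 -0.978] Fax -3.2
```

Emit:
{"api": "jog_arm", "payload": {
  "plan": [
    {"x": 0,"y": 0,"z": 0.007,"wx": 0,"wy": 0,"wz": 0},
    {"x": 0,"y": 0,"z": 0.014,"wx": 0,"wy": 0,"wz": 0},
    {"x": 0,"y": 0,"z": 0.02,"wx": 0,"wy": 0,"wz": 0},
    {"x": 0,"y": 0,"z": 0.025,"wx": 0,"wy": 0,"wz": 0},
    {"x": 0,"y": 0,"z": 0.025,"wx": 0,"wy": 0,"wz": 0}
  ]
}}

```text
t: 6.45
eef_pos: [0.4825, 0.0843, 0.2368]
tool_rot: [0.222, -0.404, 0.877, -0.134]
contact_force: [1.9, -1.3, -1.2]
gripper_width: 0.18
```

Emit:
{"api": "jog_arm", "payload": {
  "plan": [
    {"x": 0,"y": 0,"z": 0.004,"wx": 0,"wy": 0,"wz": 0},
    {"x": 0,"y": 0,"z": 0.007,"wx": 0,"wy": 0,"wz": 0},
    {"x": 0,"y": 0,"z": 0.007,"wx": 0,"wy": 0,"wz": 0}
  ]
}}

```text
t: 6.7
eef_pos: [0.4832, 0.0842, 0.2355]
tool_rot: [0.222, -0.404, 0.877, -0.134]
contact_force: [0.7, -1.7, -0.2]
gripper_width: 0.18
```

```bash
python3 -c "
from m import *
ss()"
```

```text
t 6.7 tcp vise(mm) [-83.9  36.2 235.5] F [ 0.7 -1.7 -0.2] M [-0.47  0.24 -0.27] gw 0.18 q [-1.04 -0.1   0.53  2.36  0.72  0.54  1.36]
axial r(mm) 42.4 lateral [0.4 1.2 0.2] twist [-0.001 -0.001 -0.978] Fax 0.6
```

Emit:
{"api": "jog_arm", "payload": {
  "plan": [
    {"x": 0,"y": 0,"z": 0.004,"wx": 0,"wy": 0,"wz": 0},
    {"x": 0,"y": 0,"z": 0.007,"wx": 0,"wy": 0,"wz": 0},
    {"x": 0,"y": 0,"z": 0.007,"wx": 0,"wy": 0,"wz": 0}
  ]
}}

```text
t: 6.95
eef_pos: [0.4842, 0.0846, 0.2349]
tool_rot: [0.222, -0.404, 0.877, -0.134]
contact_force: [-6.5, -1.5, 11.1]
gripper_width: 0.177
```

Emit:
{"api": "jog_arm", "payload": {
  "plan": [
    {"x": 0,"y": 0,"z": 0.003,"wx": 0,"wy": 0,"wz": 0},
    {"x": 0,"y": 0,"z": 0.005,"wx": 0,"wy": 0,"wz": 0},
    {"x": 0,"y": 0,"z": 0.005,"wx": 0,"wy": 0,"wz": 0}
  ]
}}

```text
t: 7.2
eef_pos: [0.4851, 0.0853, 0.2351]
tool_rot: [0.223, -0.404, 0.877, -0.134]
contact_force: [-13.9, -2.4, 19.3]
gripper_width: 0.181
```

```bash
python3 -c "
from m import *
ss()"
```

```text
t 7.2 tcp vise(mm) [-82.2  37.5 235.1] F [-13.9  -2.4  19.3] M [-0.82  1.07 -0.47] gw 0.181 q [-1.04 -0.09  0.53  2.36  0.72  0.53  1.36]
axial r(mm) 43.6 lateral [1.5 2.5 0.9] twist [-0.002 -0.003 -0.978] Fax -23.4
```

Emit:
{"api": "jog_arm", "payload": {
  "plan": [
    {"x": 0,"y": 0,"z": 0,"wx": 0,"wy": 0,"wz": 0.02},
    {"x": 0,"y": 0,"z": 0,"wx": 0,"wy": 0,"wz": 0.05},
    {"x": 0,"y": 0,"z": 0,"wx": 0,"wy": 0,"wz": 0.08},
    {"x": 0,"y": 0,"z": 0,"wx": 0,"wy": 0,"wz": 0.11},
    {"x": 0,"y": 0,"z": 0,"wx": 0,"wy": 0,"wz": 0.14},
    {"x": 0,"y": 0,"z": 0,"wx": 0,"wy": 0,"wz": 0.17},
    {"x": 0,"y": 0,"z": 0,"wx": 0,"wy": 0,"wz": 0.2},
    {"x": 0,"y": 0,"z": 0,"wx": 0,"wy": 0,"wz": 0.23},
    {"x": 0,"y": 0,"z": 0,"wx": 0,"wy": 0,"wz": 0.26},
    {"x": 0,"y": 0,"z": 0,"wx": 0,"wy": 0,"wz": 0.29},
    {"x": 0,"y": 0,"z": 0,"wx": 0,"wy": 0,"wz": 0.313},
    {"x": 0,"y": 0,"z": 0,"wx": 0,"wy": 0,"wz": 0.315}
  ]
}}

```text
t: 8.2
eef_pos: [0.4847, 0.0853, 0.235]
tool_rot: [0.259, 0.063, 0.964, -0.012]
contact_force: [-6.0, -2.0, 6.6]
gripper_width: 0.18
```

```bash
python3 -c "
from m import *
ss()"
```

```text
t 8.2 tcp vise(mm) [-82.5  37.4 235. ] F [-6.  -2.   6.6] M [-0.59  0.9  -0.42] gw 0.18 q [-0.96 -0.08  0.45  2.36  0.7   0.52  0.38]
axial r(mm) 43.5 lateral [1.3 2.4 0.7] twist [-0.003 -0.002  0.016] Fax -8.6
```

Emit:
{"api": "jog_arm", "payload": {
  "plan": [
    {"x": 0,"y": 0,"z": 0,"wx": 0,"wy": 0,"wz": 0},
    {"x": 0,"y": 0,"z": 0,"wx": 0,"wy": 0,"wz": 0},
    {"x": 0,"y": 0,"z": 0,"wx": 0,"wy": 0,"wz": 0},
    {"x": 0,"y": 0,"z": 0,"wx": 0,"wy": 0,"wz": 0},
    {"x": 0,"y": 0,"z": -0.05,"wx": 0,"wy": 0,"wz": 0},
    {"x": 0,"y": 0,"z": -0.15,"wx": 0,"wy": 0,"wz": 0},
    {"x": 0,"y": 0,"z": -0.25,"wx": 0,"wy": 0,"wz": 0},
    {"x": 0,"y": 0,"z": -0.35,"wx": 0,"wy": 0,"wz": 0},
    {"x": 0,"y": 0,"z": -0.45,"wx": 0,"wy": 0,"wz": 0},
    {"x": 0,"y": 0,"z": -0.5,"wx": 0,"wy": 0,"wz": 0}
  ],
  "hand": 0
}}

```text
t: 9.03
eef_pos: [0.4346, 0.0915, 0.3235]
tool_rot: [0.26, 0.062, 0.963, -0.01]
contact_force: [0.9, 0.4, 0.4]
gripper_width: 0.503
```

```bash
cat >> m.py <<'E'
RV=frame([0,0,-1],[0,1,0]); H=np.array([.02,-.165,.134])
def ball(c): return H+.146*np.array([-np.cos(c),0,np.sin(c)])
def crank(c,up=0): return w(ball(c)+[0,0,up-.019]),RV
E
python3 -c "
from m import *
ss()
for c in('scene','top'): 
  im=cams.read_camera(c)
  for n in ('crank_grip','strut_grip','pad_foot'): print(c,n,[(np.round(d['location'],1).tolist(),round(d['confidence'],2)) for d in finder.place_of(c,n)[:2]])
  print(proj(c,[w(ball(0)),w(grip(.044)),w([-.005,.035,.098])]).round(1).tolist())
rel(*crank(0,.18),'pre+18cm');rel(*crank(0,.08),'pre+8cm')
im=snap('top','t2.png',(190,200,220,165),1)
im2=snap('scene','s2.png',(270,150,220,165),1)
cv2.imwrite('pics/c4.png',cv2.resize(np.hstack([im,im2]),(800,300),interpolation=cv2.INTER_CUBIC))
"
```

```text
t 9.03 tcp vise(mm) [-133.1   37.9  323.5] F [0.9 0.4 0.4] M [0.11 0.51 0.01] gw 0.503 q [-0.98 -0.32  0.3   2.3   0.62  0.85  0.42]
axial r(mm) -58.5 lateral [1.7 2.9 1. ] twist [-0.006 -0.003  0.016] Fax 0.1
scene crank_grip [([336.0, 210.3], 0.77)]
scene strut_grip [([324.6, 295.0], 0.64)]
scene pad_foot [([341.5, 289.1], 0.85)]
[[334.3, 209.6], [375.8, 214.7], [340.3, 286.1]]
top crank_grip [([359.4, 294.0], 0.94)]
top strut_grip [([276.9, 272.4], 0.86)]
top pad_foot [([287.3, 238.3], 0.75), ([449.0, 282.4], 0.32)]
[[359.9, 293.8], [276.4, 273.0], [284.5, 238.1]]
pre+18cm shift [ 0.0193 -1.0096  0.1262] turn [ 0.0017  0.1668 -0.0047] | deg 30.0
pre+8cm shift [ 0.2695 -1.0141  0.559 ] turn [ 0.0017  0.1668 -0.0047] | deg 30.0
```

View pics/c4.png

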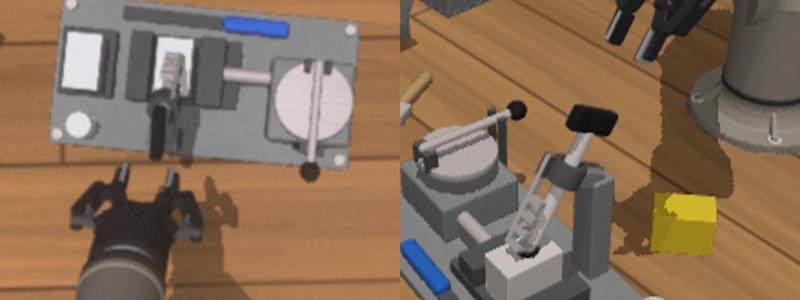

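Emit:
{"api": "jog_arm", "payload": {
  "plan": [
    {"x": 0,"y": -0.1,"z": 0,"wx": 0,"wy": 0.01,"wz": 0},
    {"x": 0,"y": -0.2,"z": 0,"wx": 0,"wy": 0.03,"wz": 0},
    {"x": 0,"y": -0.35,"z": 0.02,"wx": 0,"wy": 0.06,"wz": 0},
    {"x": 0.02,"y": -0.5,"z": 0.06,"wx": 0,"wy": 0.09,"wz": 0},
    {"x": 0.05,"y": -0.65,"z": 0.15,"wx": 0,"wy": 0.12,"wz": 0},
    {"x": 0.1,"y": -0.8,"z": 0.25,"wx": 0,"wy": 0.14,"wz": 0},
    {"x": 0.18,"y": -0.92,"z": 0.38,"wx": 0,"wy": 0.16,"wz": -0.002},
    {"x": 0.25,"y": -1,"z": 0.5,"wx": 0.0017,"wy": 0.1668,"wz": -0.0047},
    {"x": 0.27,"y": -1,"z": 0.559,"wx": 0.0017,"wy": 0.1668,"wz": -0.0047},
    {"x": 0.27,"y": -1,"z": 0.559,"wx": 0.0017,"wy": 0.1668,"wz": -0.0047}
  ]
}}

```text
t: 10.37
eef_pos: [0.4165, -0.1098, 0.1913]
tool_rot: [-0.004, 0.059, 0.998, -0.004]
contact_force: [-0.8, 0.4, 0.1]
gripper_width: 0.502
```

```bash
python3 -c "
from m import *
st()
rel(*crank(0,0),'ball')"
```

```text
t 10.37 tcp vise(mm) [-127.9 -164.2  191.3] F [-0.8  0.4  0.1] M [0.03 0.04 0.01] gw 0.502 q [-0.86  0.2   1.11  2.2  -0.22  0.87  1.84]
ball shift [-0.0125 -0.0006  0.3814] turn [-0.0028 -0.0024 -0.0007] | deg 0.7
```

Emit:
{"api": "jog_arm", "payload": {
  "plan": [
    {"x": -0.006,"y": 0,"z": 0.1,"wx": 0,"wy": 0,"wz": 0},
    {"x": -0.012,"y": 0,"z": 0.2,"wx": -0.003,"wy": -0.002,"wz": 0},
    {"x": -0.012,"y": 0,"z": 0.28,"wx": -0.003,"wy": -0.002,"wz": 0},
    {"x": -0.012,"y": 0,"z": 0.34,"wx": -0.003,"wy": -0.002,"wz": 0},
    {"x": -0.012,"y": 0,"z": 0.38,"wx": -0.003,"wy": -0.002,"wz": 0},
    {"x": -0.012,"y": 0,"z": 0.38,"wx": -0.003,"wy": -0.002,"wz": 0},
    {"x": -0.012,"y": 0,"z": 0.38,"wx": -0.003,"wy": -0.002,"wz": 0}
  ]
}}

```text
t: 10.95
eef_pos: [0.4186, -0.1104, 0.116]
tool_rot: [-0.0, 0.058, 0.998, 0.001]
contact_force: [-0.1, -0.6, -0.6]
gripper_width: 0.5
```

Emit:
{"api": "jog_arm", "payload": {
  "plan": [
    {"x": 0,"y": 0,"z": 0,"wx": 0,"wy": 0,"wz": 0},
    {"x": 0,"y": 0,"z": 0,"wx": 0,"wy": 0,"wz": 0},
    {"x": 0,"y": 0,"z": 0,"wx": 0,"wy": 0,"wz": 0},
    {"x": 0,"y": 0,"z": 0,"wx": 0,"wy": 0,"wz": 0},
    {"x": 0,"y": 0,"z": 0,"wx": 0,"wy": 0,"wz": 0}
  ],
  "hand": -1,
  "grip_force": 20
}}

```text
t: 11.37
eef_pos: [0.4194, -0.1096, 0.1169]
tool_rot: [0.0, 0.058, 0.998, 0.001]
contact_force: [-2.4, 3.5, 7.0]
gripper_width: 0.307
```

```bash
python3 -c "
from m import *
st()
p,R,o=cur()
for c in (0,.2,.4,.6,.8,1.0,1.2,1.4,1.55,1.7):
  d=R.inv().apply(V.apply(ball(c)-ball(0)))/.2; print(c,d.round(3))"
```

```text
t 11.37 tcp vise(mm) [-125.  -163.7  116.9] F [-2.4  3.5  7. ] M [0.83 0.25 0.04] gw 0.307 q [-0.65  0.36  0.92  2.26 -0.45  0.71  2.05]
0 [0. 0. 0.]
0.2 [-0.015  0.    -0.145]
0.4 [-0.058  0.001 -0.284]
0.6 [-0.128  0.001 -0.412]
0.8 [-0.222  0.002 -0.524]
1.0 [-0.336  0.002 -0.614]
1.2 [-0.466  0.003 -0.68 ]
1.4 [-0.606  0.003 -0.719]
1.55 [-0.715  0.003 -0.729]
1.7 [-0.824  0.003 -0.723]
```

Emit:
{"api": "jog_arm", "payload": {
  "plan": [
    {"x": -0.001,"y": 0,"z": -0.036,"wx": 0,"wy": 0,"wz": 0},
    {"x": -0.004,"y": 0,"z": -0.073,"wx": 0,"wy": 0,"wz": 0},
    {"x": -0.009,"y": 0,"z": -0.109,"wx": 0,"wy": 0,"wz": 0},
    {"x": -0.015,"y": 0,"z": -0.145,"wx": 0,"wy": 0,"wz": 0},
    {"x": -0.033,"y": 0,"z": -0.216,"wx": 0,"wy": 0,"wz": 0},
    {"x": -0.058,"y": 0.001,"z": -0.284,"wx": 0,"wy": 0,"wz": 0},
    {"x": -0.09,"y": 0.001,"z": -0.35,"wx": 0,"wy": 0,"wz": 0},
    {"x": -0.128,"y": 0.001,"z": -0.412,"wx": 0,"wy": 0,"wz": 0},
    {"x": -0.172,"y": 0.001,"z": -0.47,"wx": 0,"wy": 0,"wz": 0},
    {"x": -0.222,"y": 0.002,"z": -0.524,"wx": 0,"wy": 0,"wz": 0},
    {"x": -0.222,"y": 0.002,"z": -0.524,"wx": 0,"wy": 0,"wz": 0}
  ]
}}

```text
t: 12.28
eef_pos: [0.4651, -0.1147, 0.2241]
tool_rot: [0.001, 0.058, 0.998, 0.002]
contact_force: [-3.5, 3.6, 3.6]
gripper_width: 0.312
```

```bash
cat >> m.py <<'E'
def see(cs=('scene','top'),n=('crank_grip',)):
    for c in cs:
        cams.read_camera(c)
        for k in n: print(c,k,[(np.round(d['location'],1).tolist(),round(d['confidence'],2)) for d in finder.place_of(c,k)[:2]])
def hyp(pts):
    for c in('scene','top'): print(c,proj(c,pts).round(1).tolist())
E
python3 -c "
from m import *
st();see();hyp([w(ball(0)),w(ball(.8))])
p,R,o=cur();r=V.inv().apply(p-org)+[0,0,.019]-H;print('c tool',np.arctan2(r[2],-r[0]),np.hypot(r[0],r[2]))
for c in (1.0,1.2,1.4,1.55,1.7): print(c,(R.inv().apply(V.apply(ball(c)-ball(.8)))/.2).round(3))"
```

```text
t 12.28 tcp vise(mm) [ -79.1 -163.5  224.1] F [-3.5  3.6  3.6] M [ 0.6   0.88 -0.05] gw 0.312 q [-0.79  0.26  1.08  2.07 -0.28  0.97  1.89]
scene crank_grip [([332.7, 312.2], 0.69), ([321.1, 180.9], 0.54)]
top crank_grip []
scene [[334.3, 209.6], [318.0, 178.7]]
top [[359.9, 293.8], [366.7, 276.3]]
c tool 0.8115936782296396 0.14726368547096938
1.0 [-0.114  0.    -0.091]
1.2 [-0.244  0.001 -0.157]
1.4 [-0.384  0.001 -0.196]
1.55 [-0.493  0.001 -0.206]
1.7 [-0.603  0.002 -0.201]
```

Emit:
{"api": "jog_arm", "payload": {
  "plan": [
    {"x": -0.055,"y": 0,"z": -0.048,"wx": 0,"wy": 0,"wz": 0},
    {"x": -0.114,"y": 0,"z": -0.091,"wx": 0,"wy": 0,"wz": 0},
    {"x": -0.178,"y": 0.001,"z": -0.126,"wx": 0,"wy": 0,"wz": 0},
    {"x": -0.244,"y": 0.001,"z": -0.157,"wx": 0,"wy": 0,"wz": 0},
    {"x": -0.313,"y": 0.001,"z": -0.179,"wx": 0,"wy": 0,"wz": 0},
    {"x": -0.384,"y": 0.001,"z": -0.196,"wx": 0,"wy": 0,"wz": 0},
    {"x": -0.44,"y": 0.001,"z": -0.202,"wx": 0,"wy": 0,"wz": 0},
    {"x": -0.493,"y": 0.001,"z": -0.206,"wx": 0,"wy": 0,"wz": 0},
    {"x": -0.55,"y": 0.002,"z": -0.206,"wx": 0,"wy": 0,"wz": 0},
    {"x": -0.59,"y": 0.002,"z": -0.203,"wx": 0,"wy": 0,"wz": 0},
    {"x": -0.605,"y": 0.002,"z": -0.2,"wx": 0,"wy": 0,"wz": 0},
    {"x": -0.605,"y": 0.002,"z": -0.2,"wx": 0,"wy": 0,"wz": 0}
  ]
}}

```text
t: 13.48
eef_pos: [0.5847, -0.1283, 0.2623]
tool_rot: [0.001, 0.058, 0.998, 0.001]
contact_force: [1.7, 2.9, 6.0]
gripper_width: 0.31
```

```bash
python3 -c "
from m import *
st();see();hyp([w(ball(1.57)),w(ball(1.7))])
p,R,o=cur();r=V.inv().apply(p-org)+[0,0,.019]-H;print('c tool',np.arctan2(r[2],-r[0]),np.hypot(r[0],r[2]))
im=snap('top','t2.png',(270,150,160,120),1)
im2=snap('scene','s2.png',(230,100,160,120),1)
cv2.imwrite('pics/c5.png',cv2.resize(np.hstack([im,im2]),(800,300),interpolation=cv2.INTER_CUBIC))"
```

```text
t 13.48 tcp vise(mm) [  41.3 -163.3  262.3] F [1.7 2.9 6. ] M [ 0.58 -0.13  0.04] gw 0.31 q [-0.59  0.46  0.97  1.76 -0.42  1.15  1.97]
scene crank_grip [([274.9, 175.9], 0.49)]
top crank_grip []
scene [[278.2, 176.8], [270.6, 180.0]]
top [[373.2, 229.5], [373.9, 220.8]]
c tool 1.7095221920477879 0.1487881602386991
```

View pics/c5.png

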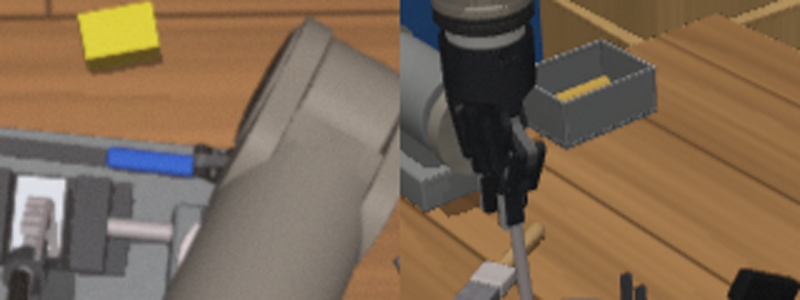

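Emit:
{"api": "jog_arm", "payload": {
  "plan": [
    {"x": 0,"y": -0.0175,"z": 0,"wx": 0,"wy": 0,"wz": 0.016},
    {"x": 0.003,"y": -0.045,"z": 0,"wx": 0,"wy": 0,"wz": 0.041},
    {"x": 0.0084,"y": -0.0764,"z": 0,"wx": 0,"wy": 0,"wz": 0.07},
    {"x": 0.0167,"y": -0.1068,"z": 0,"wx": 0,"wy": 0,"wz": 0.0987},
    {"x": 0.0276,"y": -0.1363,"z": 0,"wx": 0,"wy": 0,"wz": 0.1273},
    {"x": 0.0412,"y": -0.1647,"z": 0,"wx": 0,"wy": 0,"wz": 0.156},
    {"x": 0.0572,"y": -0.1918,"z": 0,"wx": 0,"wy": 0,"wz": 0.1846},
    {"x": 0.0757,"y": -0.2173,"z": 0,"wx": 0,"wy": 0,"wz": 0.2133},
    {"x": 0.0963,"y": -0.2411,"z": 0,"wx": 0,"wy": 0,"wz": 0.2419},
    {"x": 0.119,"y": -0.263,"z": 0,"wx": 0,"wy": 0,"wz": 0.2706},
    {"x": 0.1324,"y": -0.2742,"z": 0,"wx": 0,"wy": 0,"wz": 0.2865},
    {"x": 0.1324,"y": -0.2742,"z": 0,"wx": 0,"wy": 0,"wz": 0.2865}
  ]
}}

```text
t: 14.78
eef_pos: [0.552, -0.1794, 0.2624]
tool_rot: [0.001, 0.487, 0.873, 0.002]
contact_force: [3.1, 3.0, 2.5]
gripper_width: 0.307
```

```bash
cat >> m.py <<'E'
def wh():
    st(); p,C,o=cur(); v=V.inv().apply(p-org); a=v-[-.029,-.1635,0]
    print('theta',round(float(np.arctan2(-a[1],a[0])),3),'rad',round(float(np.hypot(a[0],a[1]))*1000,1),'z',v[2].round(4),'rot',(RV.inv()*C).as_rotvec().round(3),'Ftool',C.inv().apply(o['contact_force']).round(1))
E
python3 -c "
from m import *
wh();see(n=('jaw','crank_hinge','crank_grip'))
p,C,o=cur()
for th in (1.0,1.1,1.2,1.3,1.4,1.5,1.6,1.65,1.7):
  t=np.array([-.029+.070*np.cos(th),-.1635-.07*np.sin(th),.2623]); R=RV*Ro.from_rotvec([0,0,th])
  rel(w(t),R,th)"
```

```text
t 14.78 tcp vise(mm) [  14.7 -217.8  262.4] F [3.1 3.  2.5] M [ 0.55 -0.58 -0.15] gw 0.307 q [-0.64  0.55  1.23  1.8  -0.57  1.19  1.31]
theta 0.894 rad 69.7 z 0.2624 rot [-0.005 -0.002  0.903] Ftool [ 0.9  4.2 -2.5]
scene jaw [([301.3, 321.1], 0.65), ([325.9, 297.1], 0.51)]
scene crank_hinge [([281.2, 218.6], 0.73)]
scene crank_grip [([407.9, 335.4], 0.63), ([274.5, 166.4], 0.61)]
top jaw [([300.6, 239.8], 0.79)]
top crank_hinge [([383.7, 244.5], 0.78), ([181.1, 285.6], 0.72)]
top crank_grip []
1.0 shift [-0.     -0.0368  0.0002] turn [ 0.0014 -0.0005  0.0318] | deg 5.7
1.1 shift [ 0.0052 -0.0714  0.    ] turn [ 0.0014 -0.0005  0.0636] | deg 11.5
1.2 shift [ 1.390e-02 -1.053e-01 -1.000e-04] turn [ 0.0013 -0.0006  0.0955] | deg 17.2
1.3 shift [ 0.0258 -0.1381 -0.0002] turn [ 0.0013 -0.0007  0.1273] | deg 22.9
1.4 shift [ 0.0411 -0.1696 -0.0004] turn [ 0.0013 -0.0007  0.1591] | deg 28.6
1.5 shift [ 0.0593 -0.1995 -0.0005] turn [ 0.0013 -0.0008  0.1909] | deg 34.4
1.6 shift [ 0.0805 -0.2273 -0.0006] turn [ 0.0012 -0.0009  0.2228] | deg 40.1
1.65 shift [ 0.0921 -0.2404 -0.0006] turn [ 0.0012 -0.0009  0.2387] | deg 43.0
1.7 shift [ 0.1044 -0.2529 -0.0007] turn [ 0.0012 -0.0009  0.2546] | deg 45.8
```

Emit:
{"api": "jog_arm", "payload": {
  "plan": [
    {"x": 0,"y": -0.018,"z": 0,"wx": 0,"wy": 0,"wz": 0.016},
    {"x": 0,"y": -0.0368,"z": 0,"wx": 0,"wy": 0,"wz": 0.0318},
    {"x": 0.0022,"y": -0.054,"z": 0,"wx": 0,"wy": 0,"wz": 0.0475},
    {"x": 0.0052,"y": -0.0714,"z": 0,"wx": 0,"wy": 0,"wz": 0.0636},
    {"x": 0.0139,"y": -0.1053,"z": 0,"wx": 0,"wy": 0,"wz": 0.09},
    {"x": 0.0258,"y": -0.1381,"z": 0,"wx": 0,"wy": 0,"wz": 0.115},
    {"x": 0.0258,"y": -0.1381,"z": 0,"wx": 0,"wy": 0,"wz": 0.115}
  ]
}}

```text
t: 15.77
eef_pos: [0.5259, -0.1899, 0.2623]
tool_rot: [0.001, 0.637, 0.771, 0.003]
contact_force: [5.1, 1.5, 0.3]
gripper_width: 0.307
```

```bash
python3 -c "
from m import *
wh()
p,C,o=cur()
for th in (1.4,1.5,1.55,1.6,1.65,1.7,1.75,1.8):
  t=np.array([-.029+.070*np.cos(th),-.1635-.07*np.sin(th),.2623]); R=RV*Ro.from_rotvec([0,0,th])
  rel(w(t),R,th)"
```

```text
t 15.77 tcp vise(mm) [ -10.1 -231.3  262.3] F [5.1 1.5 0.3] M [ 0.33 -1.12 -0.27] gw 0.307 q [-0.69  0.59  1.35  1.85 -0.62  1.21  1.05]
theta 1.299 rad 70.3 z 0.2623 rot [-0.005 -0.002  1.266] Ftool [ 0.5  5.3 -0.3]
1.4 shift [ 0.0047 -0.0352 -0.0002] turn [ 0.0016 -0.0007  0.0427] | deg 7.7
1.5 shift [ 0.0111 -0.0696 -0.0004] turn [ 0.0015 -0.0008  0.0745] | deg 13.4
1.55 shift [ 0.0156 -0.0865 -0.0004] turn [ 0.0015 -0.0008  0.0905] | deg 16.3
1.6 shift [ 0.0209 -0.1031 -0.0005] turn [ 0.0015 -0.0008  0.1064] | deg 19.1
1.65 shift [ 0.0271 -0.1195 -0.0006] turn [ 0.0015 -0.0009  0.1223] | deg 22.0
1.7 shift [ 0.034  -0.1356 -0.0006] turn [ 0.0015 -0.0009  0.1382] | deg 24.9
1.75 shift [ 0.0418 -0.1513 -0.0007] turn [ 0.0014 -0.0009  0.1541] | deg 27.7
1.8 shift [ 0.0503 -0.1665 -0.0008] turn [ 0.0014 -0.001   0.17  ] | deg 30.6
```

Emit:
{"api": "jog_arm", "payload": {
  "plan": [
    {"x": 0.002,"y": -0.018,"z": 0,"wx": 0,"wy": 0,"wz": 0.01},
    {"x": 0.0047,"y": -0.0352,"z": 0,"wx": 0,"wy": 0,"wz": 0.02},
    {"x": 0.0075,"y": -0.052,"z": 0,"wx": 0,"wy": 0,"wz": 0.03},
    {"x": 0.0111,"y": -0.0696,"z": 0,"wx": 0,"wy": 0,"wz": 0.04},
    {"x": 0.0156,"y": -0.0865,"z": 0,"wx": 0,"wy": 0,"wz": 0.05},
    {"x": 0.0156,"y": -0.0865,"z": 0,"wx": 0,"wy": 0,"wz": 0.05}
  ],
  "grip_force": 30
}}

```text
t: 16.27
eef_pos: [0.5091, -0.1906, 0.2624]
tool_rot: [0.002, 0.696, 0.718, 0.003]
contact_force: [7.8, -0.2, -1.0]
gripper_width: 0.3
```

```bash
python3 -c "
from m import *
wh()
p,C,o=cur()
for th in (1.6,1.65,1.7,1.75,1.8,1.85):
  t=np.array([-.029+.070*np.cos(th),-.1635-.07*np.sin(th),.2623]); R=RV*Ro.from_rotvec([0,0,th])
  rel(w(t),R,th)"
```

```text
t 16.27 tcp vise(mm) [ -26.7 -233.9  262.4] F [ 7.8 -0.2 -1. ] M [-0.03 -1.44 -0.25] gw 0.3 q [-0.72  0.58  1.39  1.89 -0.62  1.2   0.92]
theta 1.538 rad 70.4 z 0.2624 rot [-0.006 -0.004  1.424] Ftool [-0.4  7.7  1.1]
1.6 shift [ 0.0053 -0.0211  0.0004] turn [ 0.0022 -0.0005  0.0559] | deg 10.1
1.65 shift [ 0.0088 -0.0382  0.0002] turn [ 0.0022 -0.0005  0.0718] | deg 12.9
1.7 shift [ 0.0132 -0.0552  0.0001] turn [ 0.0022 -0.0006  0.0877] | deg 15.8
1.75 shift [ 0.0184 -0.0719  0.    ] turn [ 0.0022 -0.0007  0.1037] | deg 18.7
1.8 shift [ 0.0244 -0.0883 -0.0001] turn [ 0.0022 -0.0007  0.1196] | deg 21.5
1.85 shift [ 0.0312 -0.1044 -0.0002] turn [ 0.0021 -0.0008  0.1355] | deg 24.4
```

Emit:
{"api": "jog_arm", "payload": {
  "plan": [
    {"x": 0.003,"y": -0.011,"z": 0,"wx": 0,"wy": 0,"wz": 0.005},
    {"x": 0.0053,"y": -0.021,"z": 0,"wx": 0,"wy": 0,"wz": 0.01},
    {"x": 0.007,"y": -0.03,"z": 0,"wx": 0,"wy": 0,"wz": 0.015},
    {"x": 0.0088,"y": -0.0382,"z": 0,"wx": 0,"wy": 0,"wz": 0.02},
    {"x": 0.0088,"y": -0.0382,"z": 0,"wx": 0,"wy": 0,"wz": 0.02}
  ]
}}

```text
t: 16.68
eef_pos: [0.5058, -0.1893, 0.2627]
tool_rot: [0.006, 0.717, 0.697, 0.004]
contact_force: [19.4, -2.8, -9.7]
gripper_width: 0.297
```

```bash
python3 -c "
from m import *
wh()
p,C,o=cur()
for th in (1.65,1.7,1.75,1.8,1.85):
  t=np.array([-.029+.070*np.cos(th),-.1635-.07*np.sin(th),.2623]); R=RV*Ro.from_rotvec([0,0,th])
  rel(w(t),R,th)"
```

```text
t 16.68 tcp vise(mm) [ -30.1 -233.   262.7] F [19.4 -2.8 -9.7] M [-0.61 -3.85  0.02] gw 0.297 q [-0.74  0.57  1.4   1.9  -0.62  1.19  0.86]
theta 1.587 rad 69.5 z 0.2627 rot [-0.01  -0.014  1.485] Ftool [-2.2 19.3 10. ]
1.65 shift [ 0.0003 -0.0222  0.0017] turn [0.0049 0.0004 0.0526] | deg 9.5
1.7 shift [ 0.0036 -0.0394  0.0015] turn [0.005  0.0003 0.0685] | deg 12.4
1.75 shift [ 0.0078 -0.0564  0.0012] turn [0.005  0.0002 0.0844] | deg 15.2
1.8 shift [ 0.0128 -0.0732  0.0009] turn [5.000e-03 1.000e-04 1.003e-01] | deg 18.1
1.85 shift [ 0.0186 -0.0897  0.0007] turn [ 5.000e-03 -1.000e-04  1.163e-01] | deg 20.9
```

Emit:
{"api": "jog_arm", "payload": {
  "plan": [
    {"x": 0,"y": -0.02,"z": 0,"wx": 0,"wy": 0,"wz": 0},
    {"x": 0.003,"y": -0.035,"z": 0,"wx": 0.002,"wy": 0,"wz": 0.005},
    {"x": 0.006,"y": -0.05,"z": 0,"wx": 0.004,"wy": 0,"wz": 0.01},
    {"x": 0.008,"y": -0.06,"z": 0,"wx": 0.005,"wy": 0,"wz": 0.01},
    {"x": 0.01,"y": -0.07,"z": 0,"wx": 0.005,"wy": 0,"wz": 0.01},
    {"x": 0.01,"y": -0.07,"z": 0,"wx": 0.005,"wy": 0,"wz": 0.01}
  ],
  "grip_force": 40
}}

```text
t: 17.18
eef_pos: [0.5034, -0.1862, 0.2634]
tool_rot: [0.011, 0.725, 0.688, 0.004]
contact_force: [44.7, -6.7, -27.7]
gripper_width: 0.288
```

```bash
python3 -c "
from m import *
wh();see(n=('jaw','crank_hinge','crank_grip'))"
```

```text
t 17.18 tcp vise(mm) [ -32.8 -230.2  263.4] F [ 44.7  -6.7 -27.7] M [-1.49 -8.79 -0.12] gw 0.288 q [-0.76  0.55  1.41  1.92 -0.6   1.17  0.81]
theta 1.628 rad 66.8 z 0.2634 rot [-0.009 -0.024  1.509] Ftool [-4.  44.4 28.6]
scene jaw [([325.5, 298.7], 0.77)]
scene crank_hinge [([290.3, 211.8], 0.98)]
scene crank_grip [([288.4, 161.0], 0.56)]
top jaw [([299.0, 239.1], 0.9)]
top crank_hinge [([383.8, 260.2], 0.71), ([295.0, 239.7], 0.67)]
top crank_grip [([395.5, 257.3], 0.42)]
```

Emit:
{"api": "jog_arm", "payload": {
  "plan": [
    {"x": 0,"y": -0.03,"z": 0.003,"wx": 0,"wy": 0,"wz": 0},
    {"x": 0.004,"y": -0.055,"z": 0.006,"wx": 0,"wy": 0,"wz": 0},
    {"x": 0.008,"y": -0.075,"z": 0.009,"wx": 0,"wy": 0,"wz": 0},
    {"x": 0.012,"y": -0.09,"z": 0.01,"wx": 0,"wy": 0,"wz": 0},
    {"x": 0.012,"y": -0.09,"z": 0.01,"wx": 0,"wy": 0,"wz": 0}
  ]
}}

```text
t: 18.0
eef_pos: [0.5026, -0.1827, 0.2638]
tool_rot: [0.027, 0.722, 0.691, 0.01]
contact_force: [62.4, -11.1, -38.6]
gripper_width: 0.29
```

```bash
python3 -c "
from m import *
wh()"
```

```text
t 18.0 tcp vise(mm) [ -34.  -226.8  263.8] F [ 62.4 -11.1 -38.6] M [ -2.37 -12.11  -0.45] gw 0.29 q [-0.8   0.51  1.41  1.94 -0.58  1.12  0.79]
theta 1.65 rad 63.4 z 0.2638 rot [-0.026 -0.057  1.499] Ftool [-7.5 60.7 42.1]
```

Emit:
{"api": "jog_arm", "payload": {
  "plan": [
    {"x": 0,"y": 0.01,"z": 0,"wx": 0,"wy": 0,"wz": 0},
    {"x": 0,"y": 0.02,"z": 0,"wx": 0,"wy": 0,"wz": 0},
    {"x": 0,"y": 0.02,"z": 0,"wx": 0,"wy": 0,"wz": 0}
  ],
  "grip_force": 20
}}

```text
t: 18.25
eef_pos: [0.5091, -0.1838, 0.2652]
tool_rot: [0.029, 0.721, 0.692, 0.011]
contact_force: [9.5, -2.8, 2.0]
gripper_width: 0.239
```

```bash
python3 -c "
from m import *
wh()"
```

```text
t 18.25 tcp vise(mm) [ -27.4 -227.2  265.2] F [ 9.5 -2.8  2. ] M [-0.41 -1.93 -0.03] gw 0.239 q [-0.79  0.52  1.4   1.93 -0.58  1.12  0.79]
theta 1.546 rad 63.7 z 0.2652 rot [-0.027 -0.063  1.497] Ftool [-2.5  9.7 -1.4]
```

Emit:
{"api": "jog_arm", "payload": {
  "plan": [
    {"x": 0,"y": 0,"z": 0,"wx": 0,"wy": 0,"wz": 0},
    {"x": 0,"y": 0,"z": 0,"wx": 0,"wy": 0,"wz": 0},
    {"x": 0,"y": 0,"z": 0,"wx": 0,"wy": 0,"wz": 0},
    {"x": 0,"y": 0,"z": 0,"wx": 0,"wy": 0,"wz": 0},
    {"x": 0,"y": 0,"z": -0.05,"wx": 0,"wy": 0,"wz": 0},
    {"x": 0,"y": 0,"z": -0.15,"wx": 0,"wy": 0,"wz": 0},
    {"x": 0,"y": 0,"z": -0.28,"wx": 0,"wy": 0,"wz": 0},
    {"x": 0.1,"y": 0,"z": -0.4,"wx": 0,"wy": 0,"wz": 0},
    {"x": 0.3,"y": 0,"z": -0.5,"wx": 0,"wy": 0,"wz": 0},
    {"x": 0.5,"y": 0,"z": -0.5,"wx": 0,"wy": 0,"wz": 0},
    {"x": 0.6,"y": 0,"z": -0.5,"wx": 0,"wy": 0,"wz": 0}
  ],
  "hand": 0.2
}}

```text
t: 19.17
eef_pos: [0.5089, -0.0577, 0.3624]
tool_rot: [0.029, 0.72, 0.693, 0.012]
contact_force: [0.7, 1.3, -0.3]
gripper_width: 0.596
```

```bash
python3 -c "
from m import *
wh();see(n=('jaw','crank_hinge','crank_grip','strut_grip','pad_foot'))
for th in(1.5,1.58,1.65):
  R=Ro.from_rotvec([0,0,-th]);C0=np.array([-.029,-.1635,0])
  f=lambda q:w(C0+R.apply(q))
  print(th);hyp([f([.05,0,.134]),f([.05,0,.28]),f([.0688,0,.2788]),w([0,-.018+.0125*th,.035])])
im=snap('top','t2.png',(210,180,200,150),1)
im2=snap('scene','s2.png',(210,130,200,150),1)
cv2.imwrite('pics/c6.png',cv2.resize(np.hstack([im,im2]),(800,300),interpolation=cv2.INTER_CUBIC))"
```

```text
t 19.17 tcp vise(mm) [ -42.1 -101.8  362.4] F [ 0.7  1.3 -0.3] M [0.12 0.03 0.01] gw 0.596 q [-1.29  0.15  1.44  1.85 -0.14  1.21  0.15]
theta -1.781 rad 63.0 z 0.3624 rot [-0.03  -0.061  1.494] Ftool [1.3 0.7 0.3]
scene jaw [([326.1, 298.5], 0.81), ([478.1, 372.6], 0.33)]
scene crank_hinge [([292.2, 210.5], 0.7)]
scene crank_grip [([288.6, 161.3], 0.81), ([341.3, 285.1], 0.42)]
scene strut_grip [([374.1, 215.7], 0.88)]
scene pad_foot [([341.7, 288.8], 0.82)]
top jaw [([299.7, 242.1], 0.65)]
top crank_hinge []
top crank_grip []
top strut_grip [([273.9, 271.1], 0.58)]
top pad_foot [([289.3, 241.9], 0.65), ([274.8, 270.9], 0.19)]
1.5
scene [[289.0, 213.8], [285.1, 161.5], [280.6, 158.8], [329.8, 298.6]]
top [[383.0, 254.9], [393.8, 252.6], [402.4, 252.8], [298.8, 239.2]]
1.58
scene [[290.4, 213.3], [286.6, 161.0], [282.6, 158.1], [330.1, 298.8]]
top [[382.9, 256.5], [393.7, 254.4], [402.3, 255.4], [298.4, 239.1]]
1.65
scene [[291.7, 212.8], [288.0, 160.6], [284.5, 157.5], [330.3, 299.1]]
top [[382.8, 257.9], [393.5, 256.0], [402.0, 257.6], [298.1, 239.1]]
```

View pics/c6.png

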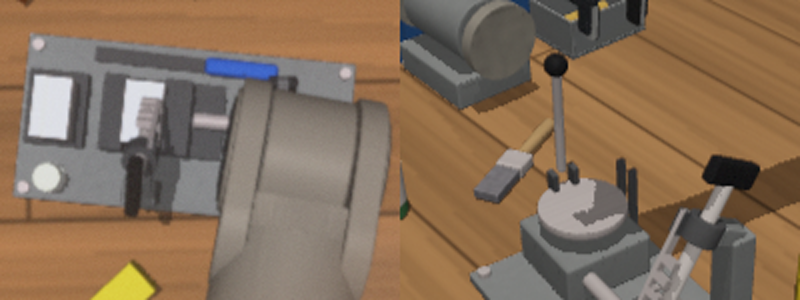

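Emit:
{"api": "jog_arm", "payload": {
  "plan": [
    {"x": 0,"y": 0,"z": 0,"wx": 0,"wy": 0,"wz": -0.03},
    {"x": 0,"y": 0,"z": 0,"wx": 0,"wy": 0,"wz": -0.07},
    {"x": 0,"y": 0,"z": 0,"wx": 0,"wy": 0,"wz": -0.11},
    {"x": 0,"y": 0,"z": 0,"wx": 0,"wy": 0,"wz": -0.15},
    {"x": 0,"y": 0,"z": 0,"wx": 0,"wy": 0,"wz": -0.19},
    {"x": 0,"y": 0,"z": 0,"wx": 0,"wy": 0,"wz": -0.23},
    {"x": 0,"y": 0,"z": 0,"wx": 0,"wy": 0,"wz": -0.27},
    {"x": 0,"y": 0,"z": 0,"wx": 0,"wy": 0,"wz": -0.31},
    {"x": 0,"y": 0,"z": 0,"wx": 0,"wy": 0,"wz": -0.35},
    {"x": 0,"y": 0,"z": 0,"wx": 0,"wy": 0,"wz": -0.39},
    {"x": 0,"y": 0,"z": 0,"wx": 0,"wy": 0,"wz": -0.43},
    {"x": 0,"y": 0,"z": 0,"wx": 0,"wy": 0,"wz": -0.45}
  ],
  "hand": -1
}}

```text
t: 20.87
eef_pos: [0.5086, -0.0619, 0.3619]
tool_rot: [0.029, 0.097, 0.995, -0.011]
contact_force: [0.5, -0.1, -0.4]
gripper_width: -0.001
```

```bash
python3 -c "
from m import *
wh()
for q in ([-.032,-.15,.30],[-.032,-.155,.25],[-.032,-.21,.25]): rel(w(q),RV,q)"
```

```text
t 20.87 tcp vise(mm) [ -42.  -106.1  361.9] F [ 0.5 -0.1 -0.4] M [ 0.05  0.05 -0.02] gw -0.001 q [-1.09  0.06  1.16  1.85 -0.04  1.21  1.45]
theta -1.793 rad 58.8 z 0.3619 rot [ 0.019 -0.06   0.079] Ftool [-0.5 -0.1  0.4]
[-0.032, -0.15, 0.3] shift [-0.0482 -0.2095  0.3166] turn [-0.0062  0.019  -0.0251] | deg 5.8
[-0.032, -0.155, 0.25] shift [-0.0351 -0.2301  0.5667] turn [-0.0062  0.019  -0.0251] | deg 5.8
[-0.032, -0.21, 0.25] shift [-0.0566 -0.5042  0.5727] turn [-0.0062  0.019  -0.0251] | deg 5.8
```

Emit:
{"api": "jog_arm", "payload": {
  "plan": [
    {"x": -0.01,"y": -0.06,"z": 0.05,"wx": 0,"wy": 0.005,"wz": -0.01},
    {"x": -0.02,"y": -0.12,"z": 0.15,"wx": -0.003,"wy": 0.01,"wz": -0.02},
    {"x": -0.03,"y": -0.18,"z": 0.3,"wx": -0.006,"wy": 0.019,"wz": -0.025},
    {"x": -0.035,"y": -0.22,"z": 0.42,"wx": -0.006,"wy": 0.019,"wz": -0.025},
    {"x": -0.035,"y": -0.23,"z": 0.52,"wx": -0.006,"wy": 0.019,"wz": -0.025},
    {"x": -0.035,"y": -0.23,"z": 0.567,"wx": -0.006,"wy": 0.019,"wz": -0.025},
    {"x": -0.035,"y": -0.23,"z": 0.567,"wx": -0.006,"wy": 0.019,"wz": -0.025}
  ]
}}

```text
t: 21.45
eef_pos: [0.5117, -0.1116, 0.2481]
tool_rot: [-0.002, 0.058, 0.998, -0.001]
contact_force: [-0.5, 0.2, -0.3]
gripper_width: -0.003
```

Emit:
{"api": "jog_arm", "payload": {
  "plan": [
    {"x": 0,"y": -0.03,"z": 0,"wx": 0,"wy": 0,"wz": 0},
    {"x": 0,"y": -0.06,"z": 0,"wx": 0,"wy": 0,"wz": 0},
    {"x": 0,"y": -0.09,"z": 0,"wx": 0,"wy": 0,"wz": 0},
    {"x": 0,"y": -0.12,"z": 0,"wx": 0,"wy": 0,"wz": 0},
    {"x": 0,"y": -0.15,"z": 0,"wx": 0,"wy": 0,"wz": 0},
    {"x": 0,"y": -0.18,"z": 0,"wx": 0,"wy": 0,"wz": 0},
    {"x": 0,"y": -0.2,"z": 0,"wx": 0,"wy": 0,"wz": 0},
    {"x": 0,"y": -0.2,"z": 0,"wx": 0,"wy": 0,"wz": 0}
  ]
}}

```text
t: 22.12
eef_pos: [0.5072, -0.1532, 0.2494]
tool_rot: [-0.001, 0.059, 0.998, -0.001]
contact_force: [-0.3, 0.4, 4.0]
gripper_width: 0.001
```

```bash
python3 -c "
from m import *
wh();see(cs=('scene',),n=('crank_hinge','crank_grip'))"
```

```text
t 22.12 tcp vise(mm) [ -32.8 -196.9  249.4] F [-0.3  0.4  4. ] M [-0.11  0.07 -0.05] gw 0.001 q [-0.66  0.35  1.05  1.93 -0.34  1.07  1.99]
theta 1.685 rad 33.6 z 0.2494 rot [0.002 0.002 0.003] Ftool [ 0.4  0.4 -4. ]
scene crank_hinge [([291.8, 209.8], 0.59)]
scene crank_grip [([286.5, 155.3], 0.67), ([342.8, 287.7], 0.42)]
```

Emit:
{"api": "jog_arm", "payload": {
  "plan": [
    {"x": 0,"y": -0.015,"z": 0,"wx": 0,"wy": 0,"wz": 0},
    {"x": 0,"y": -0.03,"z": 0,"wx": 0,"wy": 0,"wz": 0},
    {"x": 0,"y": -0.03,"z": 0,"wx": 0,"wy": 0,"wz": 0}
  ]
}}

```text
t: 22.52
eef_pos: [0.5065, -0.158, 0.2485]
tool_rot: [-0.002, 0.058, 0.998, -0.001]
contact_force: [0.2, 0.2, 0.8]
gripper_width: -0.0
```

Emit:
{"api": "jog_arm", "payload": {
  "plan": [
    {"x": 0,"y": -0.015,"z": 0,"wx": 0,"wy": 0,"wz": 0},
    {"x": 0,"y": -0.025,"z": 0,"wx": 0,"wy": 0,"wz": 0},
    {"x": 0,"y": -0.025,"z": 0,"wx": 0,"wy": 0,"wz": 0}
  ]
}}

```text
t: 22.77
eef_pos: [0.5064, -0.1599, 0.2484]
tool_rot: [-0.002, 0.057, 0.998, 0.002]
contact_force: [-1.7, 11.2, 6.2]
gripper_width: -0.002
```

```bash
python3 -c "
from m import *
wh();see(cs=('scene',),n=('crank_hinge','crank_grip'))"
```

```text
t 22.77 tcp vise(mm) [ -32.9 -203.6  248.4] F [-1.7 11.2  6.2] M [ 1.7   0.25 -0.04] gw -0.002 q [-0.63  0.35  1.05  1.92 -0.35  1.07  2.02]
theta 1.667 rad 40.3 z 0.2484 rot [-0.003  0.004 -0.001] Ftool [ 2.9 11.  -6.1]
scene crank_hinge [([291.7, 212.6], 0.88), ([408.5, 332.6], 0.67)]
scene crank_grip [([284.0, 157.6], 0.75)]
```

Emit:
{"api": "jog_arm", "payload": {
  "plan": [
    {"x": 0,"y": 0.05,"z": 0,"wx": 0,"wy": 0,"wz": 0},
    {"x": 0,"y": 0.15,"z": 0,"wx": 0,"wy": 0,"wz": 0},
    {"x": 0,"y": 0.22,"z": -0.05,"wx": 0,"wy": 0,"wz": 0},
    {"x": 0,"y": 0.22,"z": -0.2,"wx": 0,"wy": 0,"wz": 0},
    {"x": 0,"y": 0.22,"z": -0.35,"wx": 0,"wy": 0,"wz": 0},
    {"x": 0.1,"y": 0.22,"z": -0.5,"wx": 0,"wy": 0,"wz": 0},
    {"x": 0.25,"y": 0.22,"z": -0.6,"wx": 0,"wy": 0,"wz": 0},
    {"x": 0.4,"y": 0.15,"z": -0.65,"wx": 0,"wy": 0,"wz": 0},
    {"x": 0.5,"y": 0,"z": -0.65,"wx": 0,"wy": 0,"wz": 0},
    {"x": 0.55,"y": -0.1,"z": -0.65,"wx": 0,"wy": 0,"wz": 0},
    {"x": 0.55,"y": -0.1,"z": -0.65,"wx": 0,"wy": 0,"wz": 0}
  ]
}}

```text
t: 23.83
eef_pos: [0.3922, -0.1727, 0.3788]
tool_rot: [-0.001, 0.06, 0.998, 0.004]
contact_force: [0.7, 0.1, -0.0]
gripper_width: -0.001
```

```bash
python3 -c "
from m import *
wh();see(n=('jaw','crank_hinge','crank_grip','strut_grip','pad_foot'))
hyp([w(grip(.044)),w([-.005,.035,.098])])
im=snap('top','t2.png',(210,180,200,150),1)
im2=snap('scene','s2.png',(240,140,200,150),1)
cv2.imwrite('pics/c7.png',cv2.resize(np.hstack([im,im2]),(800,300),interpolation=cv2.INTER_CUBIC))"
```

```text
t 23.83 tcp vise(mm) [-144.9 -229.5  378.8] F [ 0.7  0.1 -0. ] M [ 0.   -0.05  0.03] gw -0.001 q [-0.95 -0.31  1.01  1.93  0.26  1.38  1.44]
theta 2.624 rad 133.3 z 0.3788 rot [-0.009  0.003  0.005] Ftool [-0.6  0.2  0. ]
scene jaw [([372.4, 219.4], 0.64), ([326.8, 302.4], 0.52)]
scene crank_hinge [([291.0, 209.4], 0.72)]
scene crank_grip [([283.4, 158.1], 0.88)]
scene strut_grip [([372.6, 218.5], 0.92), ([269.9, 214.4], 0.56)]
scene pad_foot [([341.1, 287.4], 0.79)]
top jaw [([296.5, 240.3], 0.57)]
top crank_hinge [([387.1, 257.2], 0.89)]
top crank_grip [([403.2, 255.0], 0.78), ([238.5, 268.7], 0.58)]
top strut_grip [([277.5, 272.6], 0.55)]
top pad_foot [([283.5, 239.7], 0.75)]
scene [[375.8, 214.7], [340.3, 286.1]]
top [[276.4, 273.0], [284.5, 238.1]]
```

View pics/c7.png

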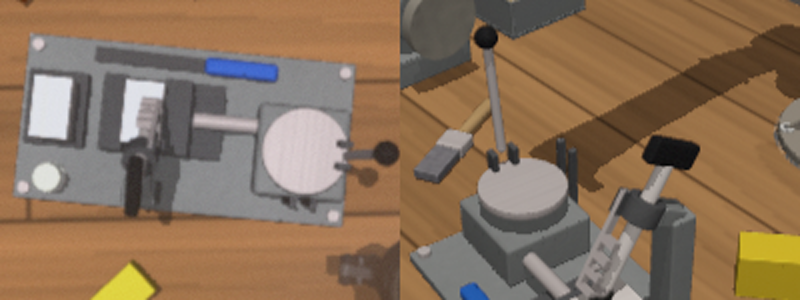

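```bash
python3 -c "
from m import *
for q in ([.03,-.232,.37],[.025,-.232,.262],[-.008,-.232,.262]): rel(w(q),RV,q)"
```

```text
[0.03, -0.232, 0.37] shift [-0.8613 -0.041   0.04  ] turn [ 0.0007 -0.0015  0.0004] | deg 0.3
[0.025, -0.232, 0.262] shift [-0.8387 -0.0421  0.5801] turn [ 0.0007 -0.0015  0.0004] | deg 0.3
[-0.008, -0.232, 0.262] shift [-0.6737 -0.0419  0.5809] turn [ 0.0007 -0.0015  0.0004] | deg 0.3
```

Emit:
{"api": "jog_arm", "payload": {
  "plan": [
    {"x": -0.12,"y": 0,"z": 0,"wx": 0,"wy": 0,"wz": 0},
    {"x": -0.27,"y": -0.01,"z": 0,"wx": 0,"wy": 0,"wz": 0},
    {"x": -0.42,"y": -0.02,"z": 0,"wx": 0,"wy": 0,"wz": 0},
    {"x": -0.57,"y": -0.03,"z": 0,"wx": 0,"wy": 0,"wz": 0},
    {"x": -0.72,"y": -0.04,"z": 0.02,"wx": 0,"wy": 0,"wz": 0},
    {"x": -0.86,"y": -0.04,"z": 0.04,"wx": 0,"wy": 0,"wz": 0},
    {"x": -0.86,"y": -0.042,"z": 0.15,"wx": 0,"wy": 0,"wz": 0},
    {"x": -0.85,"y": -0.042,"z": 0.3,"wx": 0,"wy": 0,"wz": 0},
    {"x": -0.84,"y": -0.042,"z": 0.44,"wx": 0,"wy": 0,"wz": 0},
    {"x": -0.84,"y": -0.042,"z": 0.55,"wx": 0,"wy": 0,"wz": 0},
    {"x": -0.84,"y": -0.042,"z": 0.58,"wx": 0,"wy": 0,"wz": 0},
    {"x": -0.84,"y": -0.042,"z": 0.58,"wx": 0,"wy": 0,"wz": 0}
  ]
}}

```text
t: 25.53
eef_pos: [0.5602, -0.194, 0.2604]
tool_rot: [-0.004, 0.057, 0.998, 0.001]
contact_force: [0.6, 0.5, 0.6]
gripper_width: -0.002
```

Emit:
{"api": "jog_arm", "payload": {
  "plan": [
    {"x": 0.03,"y": 0,"z": 0,"wx": 0,"wy": 0,"wz": 0},
    {"x": 0.06,"y": 0,"z": 0,"wx": 0,"wy": 0,"wz": 0},
    {"x": 0.09,"y": 0,"z": 0,"wx": 0,"wy": 0,"wz": 0},
    {"x": 0.12,"y": 0,"z": 0,"wx": 0,"wy": 0,"wz": 0},
    {"x": 0.15,"y": 0,"z": 0,"wx": 0,"wy": 0,"wz": 0},
    {"x": 0.15,"y": 0,"z": 0,"wx": 0,"wy": 0,"wz": 0}
  ]
}}

```text
t: 26.03
eef_pos: [0.5309, -0.1907, 0.2617]
tool_rot: [-0.002, 0.057, 0.998, 0.001]
contact_force: [2.5, -1.2, -0.0]
gripper_width: -0.002
```

```bash
python3 -c "
from m import *
wh()"
```

```text
t 26.03 tcp vise(mm) [  -5.1 -231.4  261.7] F [ 2.5 -1.2 -0. ] M [-0.22 -0.56 -0.02] gw -0.002 q [-0.59  0.45  1.11  1.83 -0.45  1.14  2.14]
theta 1.232 rad 72.0 z 0.2617 rot [-0.003  0.004 -0.001] Ftool [-2.6 -0.9  0. ]
```

Emit:
{"api": "jog_arm", "payload": {
  "plan": [
    {"x": 0.01,"y": 0,"z": 0,"wx": 0,"wy": 0,"wz": 0},
    {"x": 0.02,"y": 0,"z": 0,"wx": 0,"wy": 0,"wz": 0},
    {"x": 0.02,"y": 0,"z": 0,"wx": 0,"wy": 0,"wz": 0}
  ]
}}

```text
t: 26.28
eef_pos: [0.53, -0.1897, 0.2624]
tool_rot: [0.001, 0.056, 0.998, 0.001]
contact_force: [11.4, -2.0, -6.7]
gripper_width: -0.004
```

Emit:
{"api": "jog_arm", "payload": {
  "plan": [
    {"x": 0.02,"y": 0,"z": 0,"wx": 0,"wy": 0,"wz": 0},
    {"x": 0.035,"y": 0,"z": 0,"wx": 0,"wy": 0,"wz": 0},
    {"x": 0.05,"y": 0,"z": 0,"wx": 0,"wy": 0,"wz": 0},
    {"x": 0.05,"y": 0,"z": 0,"wx": 0,"wy": 0,"wz": 0}
  ]
}}

```text
t: 26.62
eef_pos: [0.5284, -0.1876, 0.264]
tool_rot: [0.01, 0.054, 0.999, -0.001]
contact_force: [26.1, -2.0, -13.0]
gripper_width: 0.005
```

```bash
python3 -c "
from m import *
wh();see(cs=('scene',),n=('crank_hinge','crank_grip'))"
```

```text
t 26.62 tcp vise(mm) [  -7.9 -228.6  264. ] F [ 26.1  -2.  -13. ] M [-0.67 -5.63  0.04] gw 0.005 q [-0.62  0.42  1.13  1.86 -0.43  1.11  2.14]
theta 1.257 rad 68.5 z 0.264 rot [ 0.001 -0.02  -0.008] Ftool [-25.9   0.8  13.5]
scene crank_hinge [([294.2, 214.3], 0.96), ([301.9, 226.2], 0.68)]
scene crank_grip [([286.0, 157.3], 0.76)]
```

Emit:
{"api": "jog_arm", "payload": {
  "plan": [
    {"x": 0.04,"y": -0.003,"z": 0,"wx": 0,"wy": 0.003,"wz": 0},
    {"x": 0.07,"y": -0.006,"z": 0,"wx": 0,"wy": 0.006,"wz": 0},
    {"x": 0.1,"y": -0.008,"z": 0,"wx": 0,"wy": 0.006,"wz": 0},
    {"x": 0.11,"y": -0.01,"z": 0,"wx": 0,"wy": 0.006,"wz": 0},
    {"x": 0.11,"y": -0.01,"z": 0,"wx": 0,"wy": 0.006,"wz": 0}
  ]
}}

```text
t: 27.18
eef_pos: [0.5249, -0.1867, 0.2687]
tool_rot: [0.019, 0.049, 0.999, -0.006]
contact_force: [54.9, -7.1, -21.3]
gripper_width: 0.001
```

```bash
python3 -c "
from m import *
wh();see(n=('crank_hinge','crank_grip'))"
```

```text
t 27.18 tcp vise(mm) [ -11.4 -228.2  268.7] F [ 54.9  -7.1 -21.3] M [ -1.41 -11.54   0.19] gw 0.001 q [-0.65  0.4   1.15  1.87 -0.42  1.09  2.13]
theta 1.305 rad 67.0 z 0.2687 rot [ 0.009 -0.038 -0.017] Ftool [-54.5  -1.5  23.4]
scene crank_hinge [([293.1, 212.4], 0.87)]
scene crank_grip [([284.6, 156.8], 0.88)]
top crank_hinge [([384.2, 260.7], 0.83)]
top crank_grip [([401.5, 259.1], 0.45), ([284.2, 240.0], 0.21)]
```

Emit:
{"api": "jog_arm", "payload": {
  "plan": [
    {"x": -0.05,"y": 0,"z": 0,"wx": 0,"wy": 0,"wz": 0},
    {"x": -0.1,"y": 0,"z": 0,"wx": 0,"wy": 0,"wz": 0},
    {"x": -0.12,"y": 0,"z": 0,"wx": 0,"wy": 0,"wz": 0},
    {"x": -0.12,"y": 0,"z": 0,"wx": 0,"wy": 0,"wz": 0}
  ]
}}

```text
t: 27.82
eef_pos: [0.5483, -0.1891, 0.2693]
tool_rot: [0.017, 0.049, 0.999, -0.006]
contact_force: [0.8, -0.9, -0.3]
gripper_width: 0.001
```

```bash
python3 -c "
from m import *
wh();see(n=('crank_hinge','crank_grip'));see(n=('crank_grip',))
C0=np.array([-.029,-.1635,0])
for th in(1.55,1.6,1.65,1.7): print(th);hyp([w(C0+Ro.from_rotvec([0,0,-th]).apply([.0688,0,.2788]))])"
```

```text
t 27.82 tcp vise(mm) [  12.1 -227.9  269.3] F [ 0.8 -0.9 -0.3] M [0.05 0.03 0.05] gw 0.001 q [-0.6   0.45  1.11  1.82 -0.45  1.12  2.14]
theta 1.003 rad 76.4 z 0.2693 rot [ 0.009 -0.036 -0.017] Ftool [-0.9 -0.8  0.3]
scene crank_hinge [([294.4, 212.8], 0.95)]
scene crank_grip [([282.1, 158.0], 0.55), ([299.7, 225.7], 0.55)]
top crank_hinge [([383.7, 260.7], 0.93)]
top crank_grip []
scene crank_grip [([281.7, 156.1], 0.85)]
top crank_grip []
1.55
scene [[281.8, 158.3]]
top [[402.3, 254.4]]
1.6
scene [[283.1, 157.9]]
top [[402.2, 256.0]]
1.65
scene [[284.5, 157.5]]
top [[402.0, 257.6]]
1.7
scene [[285.8, 157.1]]
top [[401.7, 259.1]]
```

```bash
python3 -c "
from m import *
for q in ([.0,-.2314,.2617],[-.0045,-.2314,.2617]): rel(w(q),RV,q)"
```

```text
[0.0, -0.2314, 0.2617] shift [ 0.0633 -0.0171  0.0378] turn [-0.0027  0.012   0.0053] | deg 2.4
[-0.0045, -0.2314, 0.2617] shift [ 0.0858 -0.0167  0.037 ] turn [-0.0027  0.012   0.0053] | deg 2.4
```

Emit:
{"api": "jog_arm", "payload": {
  "plan": [
    {"x": 0.02,"y": -0.017,"z": 0.037,"wx": -0.003,"wy": 0.012,"wz": 0.005},
    {"x": 0.06,"y": -0.017,"z": 0.037,"wx": -0.003,"wy": 0.012,"wz": 0.005},
    {"x": 0.08,"y": -0.017,"z": 0.037,"wx": -0.003,"wy": 0.012,"wz": 0.005},
    {"x": 0.08,"y": -0.017,"z": 0.037,"wx": -0.003,"wy": 0.012,"wz": 0.005}
  ]
}}

```text
t: 28.65
eef_pos: [0.5317, -0.1912, 0.2618]
tool_rot: [0.0, 0.057, 0.998, 0.0]
contact_force: [0.1, -0.4, 1.1]
gripper_width: 0.001
```

Emit:
{"api": "jog_arm", "payload": {
  "plan": [
    {"x": 0.005,"y": 0,"z": 0,"wx": 0,"wy": 0,"wz": 0},
    {"x": 0.01,"y": 0,"z": 0,"wx": 0,"wy": 0,"wz": 0},
    {"x": 0.01,"y": 0,"z": 0,"wx": 0,"wy": 0,"wz": 0}
  ]
}}

```text
t: 28.9
eef_pos: [0.531, -0.1907, 0.2623]
tool_rot: [0.002, 0.057, 0.998, 0.0]
contact_force: [4.6, -1.2, -3.6]
gripper_width: -0.004
```

```bash
python3 -c "
from m import *
wh()"
```

```text
t 28.9 tcp vise(mm) [  -4.9 -231.4  262.3] F [ 4.6 -1.2 -3.6] M [-0.26 -1.03  0.03] gw -0.004 q [-0.59  0.44  1.12  1.84 -0.44  1.13  2.14]
theta 1.23 rad 72.0 z 0.2623 rot [-0.001 -0.004 -0.001] Ftool [-4.7 -0.7  3.6]
```

Emit:
{"api": "jog_arm", "payload": {
  "plan": [
    {"x": 0.04,"y": -0.003,"z": 0.003,"wx": 0,"wy": 0.003,"wz": 0},
    {"x": 0.08,"y": -0.006,"z": 0.006,"wx": 0,"wy": 0.006,"wz": 0},
    {"x": 0.12,"y": -0.008,"z": 0.008,"wx": 0,"wy": 0.008,"wz": 0},
    {"x": 0.15,"y": -0.01,"z": 0.01,"wx": 0,"wy": 0.01,"wz": 0},
    {"x": 0.15,"y": -0.01,"z": 0.01,"wx": 0,"wy": 0.01,"wz": 0}
  ]
}}

```text
t: 29.32
eef_pos: [0.5234, -0.1885, 0.2652]
tool_rot: [0.009, 0.051, 0.999, -0.005]
contact_force: [65.4, -9.5, -30.8]
gripper_width: -0.001
```

```bash
python3 -c "
from m import *
wh();see(n=('crank_hinge','crank_grip'))
snap('scene','ls.png');snap('top','lt.png')"
```

```text
t 29.32 tcp vise(mm) [ -12.8 -230.2  265.2] F [ 65.4  -9.5 -30.8] M [ -1.89 -13.86   0.13] gw -0.001 q [-0.63  0.41  1.14  1.87 -0.42  1.11  2.13]
theta 1.332 rad 68.6 z 0.2652 rot [ 0.009 -0.019 -0.012] Ftool [-65.5  -2.5  32.1]
scene crank_hinge [([295.3, 211.8], 0.96)]
scene crank_grip [([285.4, 158.2], 0.92), ([329.1, 300.5], 0.31)]
top crank_hinge [([383.1, 258.7], 0.59)]
top crank_grip [([404.4, 258.0], 0.54)]
```

Emit:
{"api": "jog_arm", "payload": {
  "plan": [
    {"x": -0.005,"y": 0,"z": 0,"wx": 0,"wy": 0,"wz": 0},
    {"x": -0.01,"y": 0,"z": 0,"wx": 0,"wy": 0,"wz": 0},
    {"x": -0.015,"y": 0,"z": 0,"wx": 0,"wy": 0,"wz": 0},
    {"x": -0.02,"y": 0,"z": 0,"wx": 0,"wy": 0,"wz": 0},
    {"x": -0.025,"y": 0,"z": 0,"wx": 0,"wy": 0,"wz": 0},
    {"x": -0.03,"y": 0,"z": 0,"wx": 0,"wy": 0,"wz": 0},
    {"x": -0.035,"y": 0,"z": 0,"wx": 0,"wy": 0,"wz": 0},
    {"x": -0.04,"y": 0,"z": 0,"wx": 0,"wy": 0,"wz": 0},
    {"x": -0.05,"y": 0,"z": 0,"wx": 0,"wy": 0,"wz": 0},
    {"x": -0.08,"y": 0,"z": 0,"wx": 0,"wy": 0,"wz": 0},
    {"x": -0.15,"y": 0,"z": 0,"wx": 0,"wy": 0,"wz": 0},
    {"x": -0.2,"y": 0,"z": 0,"wx": 0,"wy": 0,"wz": 0}
  ]
}}

```text
t: 30.72
eef_pos: [0.5634, -0.1921, 0.2655]
tool_rot: [0.008, 0.051, 0.999, -0.005]
contact_force: [-0.0, 0.4, 0.5]
gripper_width: -0.003
```

```bash
python3 -c "
from m import *
wh();see(n=('crank_hinge','crank_grip'))
snap('scene','us.png');snap('top','ut.png')
a,b=[cv2.imread('pics/'+f)[190:235,265:320] for f in('ls.png','us.png')]
def ph(a,b): return cv2.phaseCorrelate(np.float32(a.mean(2)),np.float32(b.mean(2)),cv2.createHanningWindow(a.shape[1::-1],5))
print('bracket region diff',np.abs(a.astype(int)-b).mean())
cv2.imwrite('pics/c8.png',cv2.resize(np.hstack([cv2.imread('pics/'+f)[145:255,255:355] for f in('ls.png','us.png')]),(800,440),interpolation=cv2.INTER_CUBIC))"
```

```text
t 30.72 tcp vise(mm) [  27.4 -229.2  265.5] F [-0.   0.4  0.5] M [ 0.04 -0.   -0.02] gw -0.003 q [-0.55  0.49  1.09  1.77 -0.47  1.15  2.14]
theta 0.861 rad 86.6 z 0.2655 rot [ 0.008 -0.016 -0.012] Ftool [ 0.1  0.4 -0.5]
scene crank_hinge [([293.9, 210.0], 0.61)]
scene crank_grip [([282.9, 156.0], 0.62)]
top crank_hinge []
top crank_grip []
bracket region diff 5.633535353535353
```

View pics/c8.png

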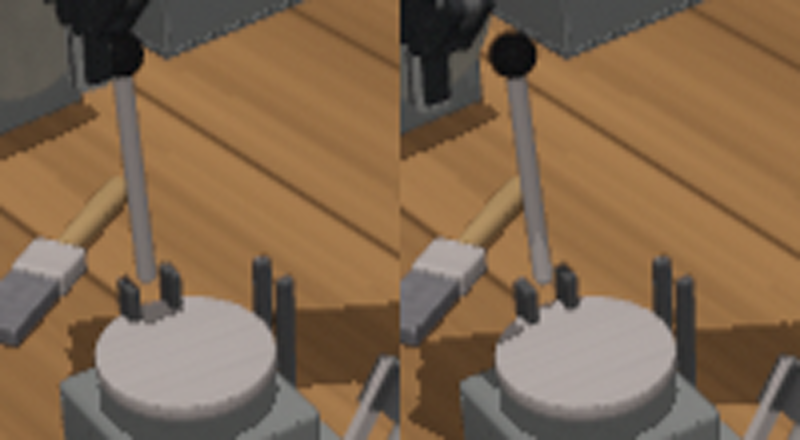

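Emit:
{"api": "jog_arm", "payload": {
  "plan": [
    {"x": -0.05,"y": 0,"z": -0.1,"wx": 0,"wy": 0,"wz": 0},
    {"x": -0.05,"y": 0,"z": -0.25,"wx": 0,"wy": 0,"wz": 0},
    {"x": -0.05,"y": 0,"z": -0.4,"wx": 0,"wy": 0,"wz": 0},
    {"x": -0.05,"y": 0,"z": -0.5,"wx": 0,"wy": 0,"wz": 0},
    {"x": -0.05,"y": 0,"z": -0.5,"wx": 0,"wy": 0,"wz": 0},
    {"x": -0.05,"y": 0,"z": -0.5,"wx": 0,"wy": 0,"wz": 0}
  ]
}}

```text
t: 31.62
eef_pos: [0.5709, -0.1929, 0.3671]
tool_rot: [0.009, 0.052, 0.999, -0.005]
contact_force: [0.2, -0.2, 0.0]
gripper_width: -0.003
```

```bash
python3 -c "
from m import *
wh();see(cs=('scene',),n=('crank_grip','strut_grip','pad_foot'));print(bot.hand_in())"
```

```text
t 31.62 tcp vise(mm) [  34.9 -229.1  367.1] F [ 0.2 -0.2  0. ] M [-0.02  0.04 -0.01] gw -0.003 q [-0.6   0.42  1.16  1.62 -0.4   1.34  2.08]
theta 0.798 rad 91.6 z 0.3671 rot [ 0.008 -0.019 -0.012] Ftool [-0.2 -0.2 -0. ]
scene crank_grip [([283.6, 158.5], 0.64), ([301.5, 321.8], 0.49)]
scene strut_grip [([408.0, 333.6], 0.71), ([266.6, 214.6], 0.68)]
scene pad_foot [([340.6, 288.1], 0.65)]
the job is handed in; nothing more can be done
None
```

I did all the steps in order and handed in at about 32 s; the one thing I could not confirm is how much clamp tension stayed in the jaw after I let go.

- **Strut:** The block between the jaws is the tall one. I unlocked the strut, slid it down until the pad met the block (a push of about 20 N), and twisted the handle back to lock it. The pad shows on the block, at the 0.044 notch as far as I can tell. I did not pull-test the lock.
- **Crank handle:** I swung it fully out to its stop. It leaned back to about upright while I was tightening, so I pushed it to the stop again. The ball's position in the picture matched the stop, about 1.7 rad.
- **Wheel:** I wound it clockwise until the jaw met the block at about 1.59 rad, then tightened with roughly 60 N at the ball. Two more pushes (about 55 and 65 N) firmed it up.

**Last checks:**
- **Contact:** the arm was clear of everything, with no force on it.
- **Wheel spring-back:** after the last push was released, the wheel eased back by an estimated 0.02–0.04 rad to about 1.6. Most of the ball's movement was handle flex.
- **Network disagreement:** in the last picture the network misreported the strut handle. Its pad and crank positions agreed with what I expected.
- **Other items:** the spare block and tools looked undisturbed in the pictures, and I did not touch them.

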